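# Load the crate and push it up the ramp behind its lip

## Task

Put the brass union into the blue crate and let it go. Then push the crate, without lifting it, up the ramp of the loading stand and over the yellow lip, and press it lightly against the back stop for half a second (about 8 N on the stop, never more than 15 N). Back off so that its rear edge drops behind the lip and the crate lies flat on the seat, and leave the other things where they are.

Things in the scene. Friction and masses are not known exactly. Their poses are not given: they have to be found in the camera images.
- stand: Grey steel loading stand fixed to the bench; its place and yaw differ each time. Origin: bench top, foot of the ramp, on the centre line. Axes: x uphill along the centre line, y to the left when looking uphill, z up. The bare steel ramp rises straight from height 0 at x = 0 to 26 mm at x = 130 mm; then come the yellow lip, the level seat and the back stop.
- mouth (a point): Mid-point, on the bench, of the mouth between the stand's flared rails, at stand x = -60 mm. Rail inner faces: y = +-71 mm here, narrowing to +-51 mm at x = 0 and parallel from there on (3 mm play each side of the crate). Rails are 18 mm above the bench and the ramp, 25 mm above the seat. Axes as the stand's.
- lip (a point): Middle of the top of the yellow lip, the ramp's crest: at stand x = 130 mm, 26 mm above the bench. Yellow from x = 118 mm on; its edge, over which the crate's rear must drop, is at x = 134 mm and stands 7 mm above the seat behind it.
- seat (a point): Middle of the seat, 19 mm above the bench, at stand x = 195 mm: here the crate's origin belongs, within 1.3 mm either way, since lip and back stop leave the 120 mm crate 2.5 mm of play along x.
- back_stop: Fixed end plate of the stand with two black rubber bumpers (18 mm across, 60 mm apart, centres 11 mm above the seat), top 34 mm above the seat. Origin: on the stand's centre line at seat height, in the plane of the bumpers' faces; axes as the stand's. Sliding drag of the loaded crate on the level seat: about 2 to 3 N, which a push has to overcome on top of the force on the stop.
- crate: Loose blue open crate, 120 mm long (x), 96 wide (y), 45 high, walls and floor 4 mm, 0.36 to 0.59 kg. Origin: centre of its underside; x points to the uphill end; the rear wall to push on (white label) is at x = -60 mm. It starts below the mouth, roughly lined up. It tips forward as its middle passes the lip; friction on the pusher can hold its rear edge up until that backs off.
- union: Loose brass pipe union standing upright, 48 mm high, 0.19 kg. Origin: centre of its underside, z up. The large hexagon, 22 to 38 mm up, measures 41 mm across flats along its x axis (47 mm across corners along y). It stands to the left of the crate; it and the reducer swap places.
- reducer: Loose grey steel pipe reducer, a bystander: 48 mm across below, 60 mm high, upright. Origin: centre of its underside.
- carton: Loose small white closed carton with a green band, a bystander: 85 x 115 mm, 50 mm high. Origin: centre of its underside.
- tape_measure: Loose yellow pocket tape measure, a bystander: 68 x 72 x 34 mm. Origin: centre of its underside.
Things that resemble listed ones, but are neither listed nor needed, are in the scene too. Leave any red look-alike of the union alone.

How it is judged:
On the way, in this order (a step that is already met when the one before it is completed fails the run):
1. the union lies in the crate, let go, while the crate is still below the ramp (x of union in the frame of crate between -0.056 and 0.056 m and y of union in the frame of crate between -0.044 and 0.044 m and z of union in the frame of crate between 0 and 0.035 m and contact force between the fingers and union below 0.1 N and x of crate in the frame of stand below -0.04 m), for 0.2 s.
2. the crate, with the union in it, slides up the ramp, resting on it (x of union in the frame of crate between -0.056 and 0.056 m and y of union in the frame of crate between -0.044 and 0.044 m and z of union in the frame of crate between 0 and 0.035 m and x of crate in the frame of stand between 0 and 0.15 m and contact force between crate and stand above 0.5 N), for 0.2 s.
3. the crate, over the lip, is pressed against the back stop with more than 4 N (and never more than 15 N) (x of crate in the frame of stand between 0.185 and 0.2 m and contact force between crate and back_stop above 4 N), for 0.3 s.
At the end, for the whole second after the job is handed in: The crate lies flat on the seat (underside within about 2 mm of the seat's height, tilted less than 0.03 rad), its rear edge behind the lip and its front at the back stop, at rest, with the union lying in it (x of crate in the frame of stand between 0.1905 and 0.2 m and y of crate in the frame of stand between -0.008 and 0.008 m and z of crate in the frame of stand between 0.0165 and 0.0212 m and angle between crate's own z axis and vertical below 0.03 rad and x of union in the frame of crate between -0.056 and 0.056 m and y of union in the frame of crate between -0.044 and 0.044 m and z of union in the frame of crate between 0 and 0.035 m and linear speed of crate below 0.01 m/s and linear speed of union below 0.02 m/s); the robot touches nothing.
It fails at once if the crate is rammed against the back stop with more than 15 N (contact force between crate and back_stop above 15 N).
It fails at once if the crate is lifted: its underside's centre more than 45 mm above the bench (the ramp's crest is at 26 mm) (height (world z) of crate above 0.045 m).
It fails at once if the crate is tipped by more than 0.5 rad (angle between crate's own z axis and vertical above 0.5 rad).
It fails at once if the reducer, the carton or the tape measure is shifted by more than 30 mm (distance of any of reducer, carton, tape_measure from where it was at the start of the episode above 0.03 m).
It also fails if it takes over 72 s, if anything falls off the work surface, if the arm or the gripper's body presses on something with over 40 N, if the wrist force passes 120 N, or if a joint passes its speed limit or range.

## Robot

A 7-joint arm with a two-finger parallel gripper is mounted at the origin on a cart in front of the work surface, level with it; the furniture and walls round the work are solid. World frame = base frame: x ahead of the robot, y to its left, z up, the work surface at z = 0. Lengths are in m, angles in rad, forces in N, time in s.
With the tool pointing down it reaches from about 0.425 to 0.8 m from the base axis. Payload 8.3 kg.
Tool frame: the origin (TCP) lies on the centre line of the jaws, within the pads' length; the fingertips stand 14 mm ahead of it and the grasp point (between the pads) lies 5 mm behind it (ctrl.finger_overhang is the distance from the TCP to the fingertips, in m); x points along the fingers, y is the direction in which the jaws open and shut, and the axes are right-handed (so a half turn about x gives the same grasp; the last joint's range is limited). The gripper opens to 85 mm and grips with 20 to 120 N. Pads are 22 mm wide; open, the fingers measure 114 mm over their backs; the gripper's body (76 mm by 85 mm) begins 54 mm behind the grasp point. The pads swing forward as they close: fully open they stand 13 mm farther back than shut.
Start: joints at [1.146, 0.383, 0.016, 1.37, -0.006, 1.388, -0.046], TCP at [0.221, -0.585, 0.245] pointing down, gripper open.
Joint ranges: [-2.95, 2.95], [-0.25, 2.06], [-1.52, 1.56], [0.18, 2.33], [-1.44, 4.58], [0.02, 2.06], [-3.01, 3.01]. Speed limits (rad/s): [2.39, 2.39, 3.01, 3.01, 3.14, 3.14, 3.14].

## Interface

Orientations are given as a unit quaternion [w, x, y, z].
In Python, from station import ctrl gives the robot as it stands. The module is installed in compiled form; this text tells all that it offers.
- The arm moves only by the shell command python3 -m crank 'ROWS'. ROWS is JSON, a list of rows, each a list of 7 numbers: the shift along the tool's x, y, z in mm, then the turn, a rotation vector about the tool's x, y, z in rad, then the finger opening in mm, from 0 to 85.4. A call has 1 to 20 rows; each row is the pose to reach, as a shift and turn from the pose measured when the call began, along the tool's axes at that moment; what a row does not reach only later rows make up. A row lasts 1/12 s, in which the tool goes at most 41.7 mm and 7.16 degrees, less where a joint would pass 70% of its speed; a pose out of reach is approached as far as the arm can. A call with a gripper value outside its range is refused whole. The fingers move at their own pace and stop on an object; the grip force is fixed at half the most. Time passes only in rows, so rows that repeat a pose let the fingers close. It gives the time, the measured TCP pose, the force and the opening at its end, in the units of the state.
- ctrl.state(): the state, without advancing time (a new reading comes with each control period).
- ctrl.camera(name): name is "scene" or "side" or "wrist"; returns the picture (420x560x3 uint8, red, green, blue); there is no depth.
- ctrl.camera_model(name): a dict with "fovy" (degrees; the focal length in pixels is half the picture's height over the tangent of half this angle, whatever the lens; pixels are square), "cx", "cy" (the principal point, pixels), "distortion" ([k1, k2, p1, p2, k3] as OpenCV has them; the pictures are not rectified), "T" (4x4, takes a point from camera to world coordinates). Camera axes: x right, y down, z forward; pixel columns grow to the right and rows downward; lengths in m; the calibration is good to about 2 mm. A picture is of the moment at which its call begins: read the wrist's pose just before it. camera_model takes no time and is no camera call; for the wrist camera it gives the pose at the moment of the call.
- ctrl.job_done(): hands the job in, once; it reports no verdict.
The state is a dict: "clock": time; "joints": joint angles; "qvel": joint speeds; "joint_efforts": joint torques, N m; "tcp_pos": TCP position; "orientation": TCP orientation; "force": force on the tool from outside, world axes, zero at the start; "ft_torque": the same for the moment, N m; "grip_width": finger opening in m.
Only numpy, scipy, OpenCV 4.12 (cv2) and the standard library are available. Lean on these libraries where they do the work, as an engineer would, in place of code of your own. Each camera call takes 0.05 s, during which the arm holds its last target.

## Working session

There is one attempt and no reset: what is moved stays moved. The work goes in short steps, Python scripts to look and compute and a shell command to move; the robot and the scene stay as the last step left them, time stands still between calls to the robot, and variables do not carry over. Pictures are saved under pics/ and viewed, and the job is handed in when it is done.

```bash
mkdir -p pics; ls; cat > h.py <<'E'
import numpy as np, cv2
from station import ctrl
from scipy.spatial.transform import Rotation as R
def K(m):
    f=210/np.tan(np.radians(m["fovy"])/2)
    return np.array([[f,0,m["cx"]],[0,f,m["cy"]],[0,0,1.]])
def ray(m,uv):
    p=cv2.undistortPoints(np.array(uv,float).reshape(-1,1,2),K(m),np.array(m["distortion"],float)).reshape(-1,2)
    T=np.array(m["T"]); d=np.c_[p,np.ones(len(p))]@T[:3,:3].T
    return T[:3,3],d
def onz(m,uv,z):
    o,d=ray(m,uv); return o+d*((z-o[2])/d[:,2])[:,None]
def proj(m,P):
    T=np.linalg.inv(np.array(m["T"])); r=cv2.Rodrigues(T[:3,:3])[0]
    return cv2.projectPoints(np.array(P,float).reshape(-1,1,3),r,T[:3,3],K(m),np.array(m["distortion"],float))[0].reshape(-1,2)
def tri(ms,uvs):
    A=np.zeros((3,3));b=np.zeros(3);L=[]
    for m,uv in zip(ms,uvs):
        o,d=ray(m,[uv]);d=d[0]/np.linalg.norm(d[0]);P=np.eye(3)-np.outer(d,d);A+=P;b+=P@o;L.append((o,P))
    x=np.linalg.solve(A,b); return x,[np.linalg.norm(P@(x-o)) for o,P in L]
def Rt():
    s=ctrl.state(); q=s["orientation"]; return np.array(s["tcp_pos"]),R.from_quat([q[1],q[2],q[3],q[0]])
def shot(name,fn):
    m=ctrl.camera_model(name); im=ctrl.camera(name); cv2.imwrite("pics/%s.png"%fn,cv2.cvtColor(im,cv2.COLOR_RGB2BGR))
    import pickle; pickle.dump({k:(v if not hasattr(v,'tolist') else v.tolist()) for k,v in m.items()},open("pics/%s.pkl"%fn,"wb")); return m,im
def lm(fn):
    import pickle; return pickle.load(open("pics/%s.pkl"%fn,"rb"))
E
python3 - <<'E'
from h import *
for c in ["scene","side","wrist"]:
    m,_=shot(c,c+"0"); print(c,m["fovy"],m["distortion"],np.round(m["T"],3).tolist())
s=ctrl.state();print(s, ctrl.finger_overhang); print(Rt()[1].as_matrix().round(3))
E
```

```text
pics
scene 51.830000847427456 [-0.11545182  0.          0.          0.          0.        ] [[-0.847, -0.321, 0.424, -0.001], [-0.531, 0.543, -0.651, 0.859], [-0.021, -0.776, -0.63, 0.841], [0.0, 0.0, 0.0, 1.0]]
side 42.33436637995829 [-0.01339268  0.          0.          0.          0.        ] [[0.999, -0.038, 0.025, 0.49], [-0.039, -0.418, 0.908, -1.439], [-0.024, -0.908, -0.419, 0.738], [0.0, 0.0, 0.0, 1.0]]
wrist 62.22156222391396 [-0.01714334  0.          0.          0.          0.        ] [[0.355, -0.903, -0.244, 0.282], [-0.935, -0.343, -0.091, -0.561], [-0.002, 0.26, -0.966, 0.372], [0.0, 0.0, 0.0, 1.0]]
{'clock': 0.15, 'joints': array([ 1.14608031,  0.38407548,  0.01640698,  1.37086363, -0.00627474,
        1.38819607, -0.04649823]), 'qvel': array([ 0.00203344, -0.00316195,  0.00196798, -0.00384402,  0.00023269,
        0.00119909, -0.00320817]), 'joint_efforts': array([ 2.13399719e-03, -6.28150892e+01,  8.45885575e-01, -3.72170377e+01,
        1.67935237e-02,  1.07473417e-02,  5.63214917e-05]), 'tcp_pos': array([ 0.22112486, -0.58420465,  0.24451208]), 'orientation': array([-0.12672329, -0.69545284, -0.12775469,  0.69567614]), 'force': array([ 0.55106998, -1.1520786 ,  0.59308259]), 'ft_torque': array([-0.05548009,  0.00542175, -0.02963202]), 'grip_width': 0.08552820431349546} 0.014
[[-0.001  0.354 -0.935]
 [ 0.001 -0.935 -0.354]
 [-1.    -0.001  0.   ]]
```

View pics/scene0.png

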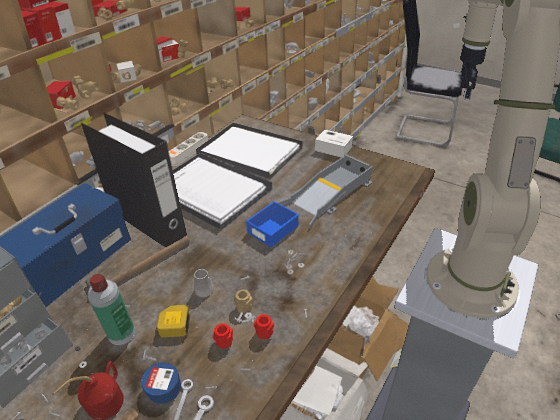

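View pics/side0.png

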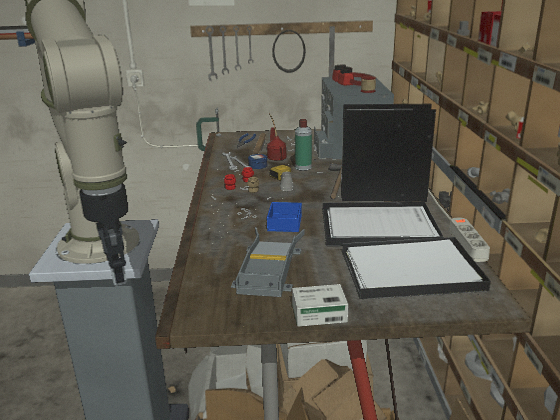

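View pics/wrist0.png

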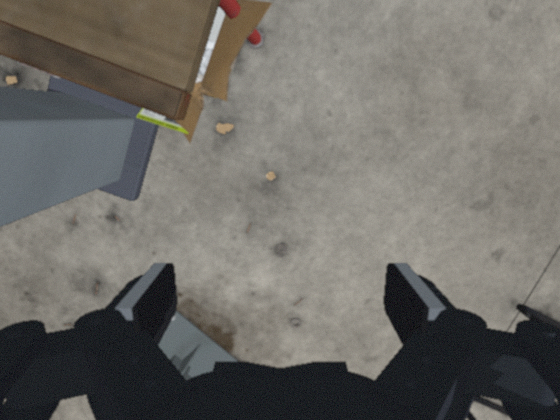

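```bash
python3 - <<'E'
from h import *
a=cv2.imread("pics/scene0.png"); b=cv2.imread("pics/side0.png")
cv2.imwrite("pics/c1.png",cv2.resize(a[120:360,150:400],None,fx=3,fy=2.5,interpolation=cv2.INTER_CUBIC)) if 0 else cv2.imwrite("pics/c1.png",cv2.resize(a[130:350,180:400],(600,600),interpolation=cv2.INTER_CUBIC))
cv2.imwrite("pics/c2.png",cv2.resize(b[150:330,200:360],(533,600),interpolation=cv2.INTER_CUBIC))
m=lm("scene0")
for n,uv,z in [("union",(243,299),.024),("reducer",(202,283),.03),("crate",(272,224),.022),("lip",(329,184),.026),("tape",(173,322),.02),("stopend",(352,160),.03),("carton",(333,142),.05),("red1",(224,335),.024),("red2",(264,326),.024)]:
    print(n,onz(m,[uv],z).round(3))
E
```

```text
union [[0.459 0.362 0.024]]
reducer [[0.574 0.378 0.03 ]]
crate [[0.553 0.095 0.022]]
lip [[ 0.501 -0.158  0.026]]
tape [[0.56  0.501 0.02 ]]
stopend [[ 0.496 -0.319  0.03 ]]
carton [[ 0.594 -0.363  0.05 ]]
red1 [[0.434 0.467 0.024]]
red2 [[0.372 0.4   0.024]]
```

View pics/c1.png

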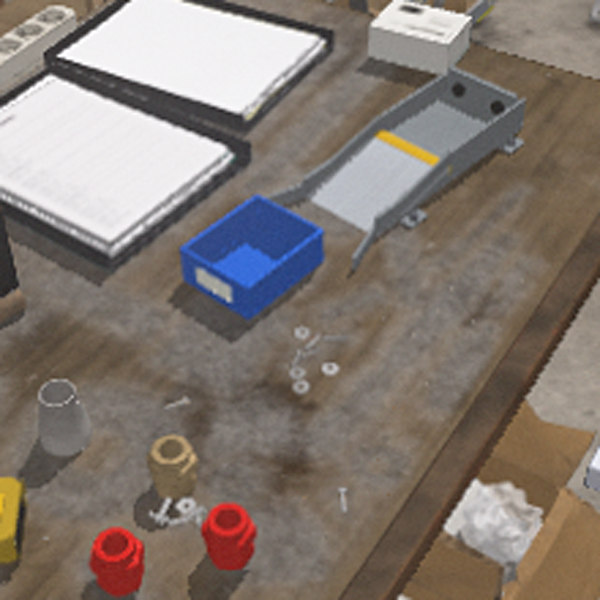

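View pics/c2.png

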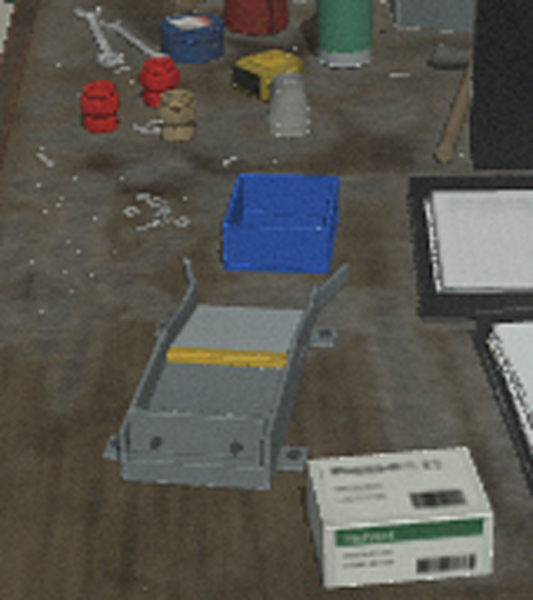

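The brass union is at scene (243,299), with the red look-alikes at (224,335) and (264,326) and the grey reducer at (202,283). The brass-coloured one is the union: it is the right colour and shape, and the others are red or grey cones. The crop confirms it at c1 (172,467). Next I move above the crate and stand to look.

```bash
python3 -m crank '[[-55,-362,-467,0.36,0,0,85],[-55,-362,-467,0.36,0,0,85],[-55,-362,-467,0.36,0,0,85],[-55,-362,-467,0.36,0,0,85],[-55,-362,-467,0.36,0,0,85],[-55,-362,-467,0.36,0,0,85],[-55,-362,-467,0.36,0,0,85],[-55,-362,-467,0.36,0,0,85],[-55,-362,-467,0.36,0,0,85],[-55,-362,-467,0.36,0,0,85],[-55,-362,-467,0.36,0,0,85],[-55,-362,-467,0.36,0,0,85],[-55,-362,-467,0.36,0,0,85],[-55,-362,-467,0.36,0,0,85],[-55,-362,-467,0.36,0,0,85],[-55,-362,-467,0.36,0,0,85],[-55,-362,-467,0.36,0,0,85],[-55,-362,-467,0.36,0,0,85],[-55,-362,-467,0.36,0,0,85],[-55,-362,-467,0.36,0,0,85]]'
python3 - <<'E'
from h import *
shot("wrist","w1"); print(ctrl.state()["joints"],*Rt()[0]); print(Rt()[1].as_matrix().round(3))
E
```

```text
clock: 1.82
tcp_pos: [0.5292, -0.082, 0.3]
orientation: [0.001, -0.707, -0.0, 0.707]
force: [1.2, -0.1, -0.1]
grip_width: 0.0853
[ 0.40603203  0.19087848 -0.36580738  1.50734531  0.06737652  1.45672066
 -1.53269403] 0.5293230179768725 -0.08175508640052769 0.30002964169658997
[[-0.001 -0.    -1.   ]
 [ 0.001 -1.     0.   ]
 [-1.    -0.001  0.001]]
```

View pics/w1.png

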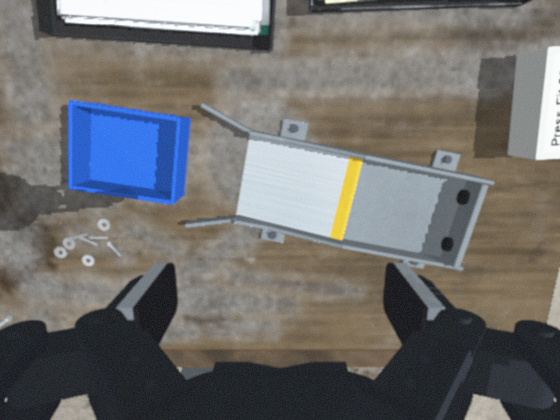

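```bash
python3 - <<'E'
from h import *
a=cv2.imread("pics/w1.png")
cv2.imwrite("pics/c3.png",cv2.resize(a[90:280,180:500],(800,475),interpolation=cv2.INTER_CUBIC))
cv2.imwrite("pics/c4.png",cv2.resize(a[80:220,50:260],(800,533),interpolation=cv2.INTER_CUBIC))
E
```

```text
(no output)
```

View pics/c3.png

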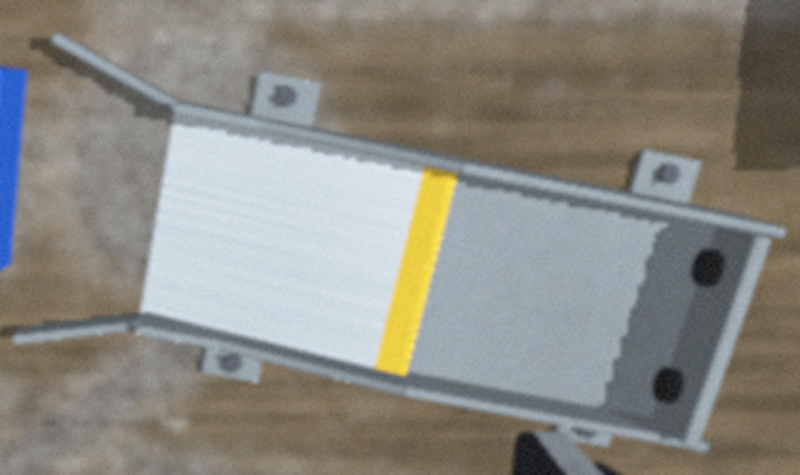

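View pics/c4.png

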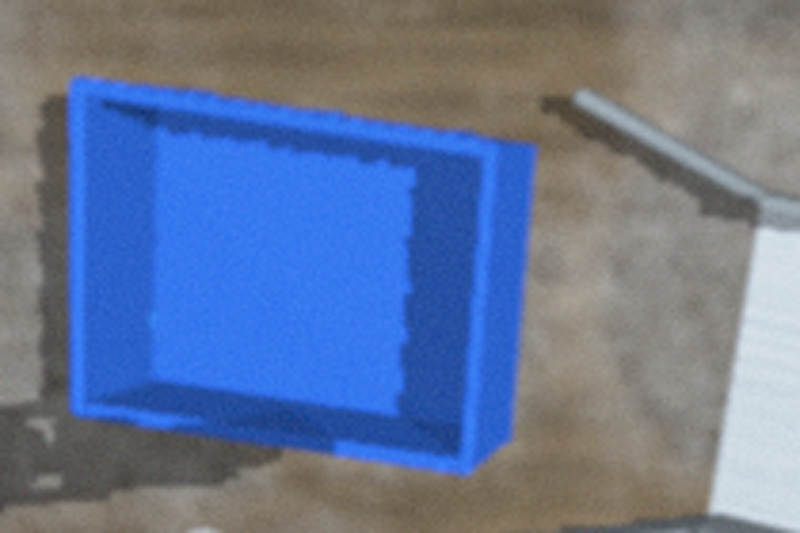

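```bash
cat > fit.py <<'E'
from h import *
from scipy.optimize import least_squares
m=lm("w1")
s3=lambda p:(180+p[0]/2.5,90+p[1]/2.5)
s4=lambda p:(50+p[0]/3.81,80+p[1]/3.81)
obs=[((173,122),0,'x',0),((142,312),0,'x',0),((424,168),.0236,'x',.118),((377,369),.0236,'x',.118),((458,176),.026,'x',.134),((410,376),.026,'x',.134),((708,267),.030,'y',.030),((668,384),.030,'y',-.030),((708,267),.030,'x',.2565),((668,384),.030,'x',.2565)]
W=[(onz(m,[s3(p)],z)[0],a,v) for p,z,a,v in obs]
def st(P,q):
    d=P[:2]-q[:2];c,s=np.cos(q[2]),np.sin(q[2]);return d@[c,s],d@[-s,c]
f=lambda q:[st(P,q)[0 if a=='x' else 1]-v for P,a,v in W]
r=least_squares(f,[.53,-.05,-1.7]);print("stand",r.x, "resid mm",(r.fun*1e3).round(1))
Q=r.x
for p,z in [((57,38),.018),((14,338),.018),((173,105),.018),((135,317),.018),((706,448),.053),((785,230),.053)]:
    print(p,np.round(st(onz(m,[s3(p)],z)[0],Q),4))
c=[onz(m,[s4(p)],.045)[0] for p in [(73,78),(73,417),(472,472),(500,140)]]
for a,b in zip(c,c[1:]+c[:1]): print("edge",np.linalg.norm(a-b).round(4))
ctr=np.mean(c,0);ax=(c[2]+c[3]-c[0]-c[1]);print("crate",ctr,np.arctan2(ax[1],ax[0]),"in stand",st(ctr,Q))
E
python3 fit.py
```

```text
stand [ 0.52177733 -0.03762873 -1.75421146] resid mm [-1.3 -1.6 -0.2 -0.  -0.5  0.1 -0.2  0.2  2.1  1.4]
(57, 38) [-0.0574  0.0761]
(14, 338) [-0.0605 -0.0688]
(173, 105) [-0.0012  0.0563]
(135, 317) [-0.0033 -0.0472]
(706, 448) [ 0.2723 -0.0509]
(785, 230) [0.2737 0.0549]
edge 0.097
edge 0.1185
edge 0.0967
edge 0.119
crate [0.55524454 0.08926218 0.045     ] -1.7142049764720686 in stand (np.float64(-0.13086653858904693), np.float64(0.009762402861014175))
```

The stand's foot is at (0.522,-0.038), yaw -1.754. The crate is at (0.555,0.089), yaw -1.714; its rim edges measure 97 and 119 mm, against 96 and 120 in the text. Next I look at the union.

```bash
python3 -m crank '[[0,-370,90,0,0,0,85],[0,-370,90,0,0,0,85],[0,-370,90,0,0,0,85],[0,-370,90,0,0,0,85],[0,-370,90,0,0,0,85],[0,-370,90,0,0,0,85],[0,-370,90,0,0,0,85],[0,-370,90,0,0,0,85],[0,-370,90,0,0,0,85],[0,-370,90,0,0,0,85],[0,-370,90,0,0,0,85],[0,-370,90,0,0,0,85]]'
python3 - <<'E'
from h import *
shot("wrist","w2"); print(ctrl.state()["joints"],*Rt()[0])
E
python3 -m crank '[[30,-20,0,0,0,0,85],[60,-60,0,0,0,0,85],[90,-90,0,0,0,0,85],[90,-90,0,0,0,0,85],[90,-90,0,0,0,0,85]]'
python3 - <<'E'
from h import *
shot("wrist","w3"); print(ctrl.state()["joints"],*Rt()[0])
E
```

```text
clock: 2.87
tcp_pos: [0.4396, 0.2879, 0.3004]
orientation: [0.0, -0.707, -0.0, 0.707]
force: [-0.0, 0.7, -0.2]
grip_width: 0.085
[-0.07145787  0.20152863 -0.66316195  1.52246613  0.12375871  1.46062999
 -2.31147623] 0.440197805073994 0.28696237887711057 0.3003341118381479
clock: 3.33
tcp_pos: [0.4395, 0.3765, 0.2074]
orientation: [-0.0, -0.705, 0.001, 0.709]
force: [0.1, -0.5, -0.4]
grip_width: 0.0852
[-0.23971067  0.38325242 -0.67871639  1.52953277  0.24383391  1.31814167
 -2.51872023] 0.4407411489102948 0.37565806860261836 0.2093407074228053
```

View pics/w2.png

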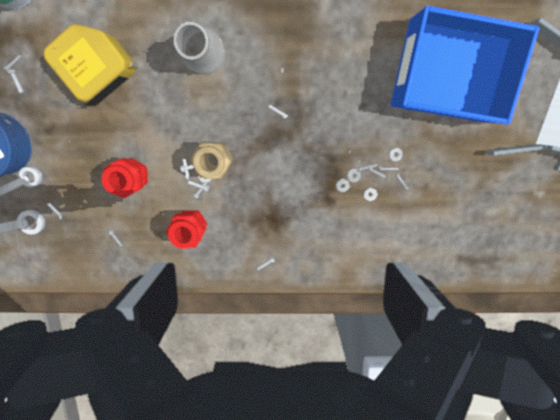

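View pics/w3.png

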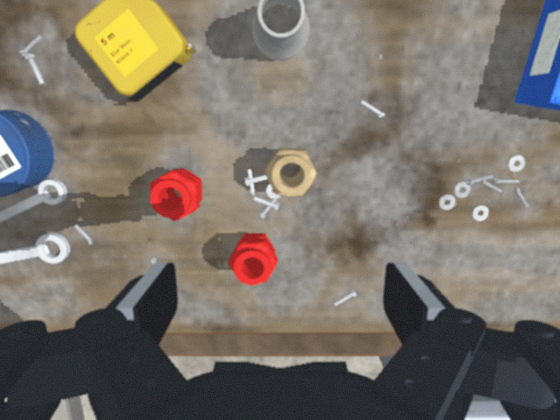

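```bash
python3 - <<'E'
from h import *
a=cv2.imread("pics/w3.png");b=cv2.imread("pics/w2.png")
A=cv2.resize(a[140:205,255:330],(520,450),interpolation=cv2.INTER_CUBIC);B=cv2.resize(b[135:185,185:240],(264,240),interpolation=cv2.INTER_CUBIC)
im=np.zeros((450,800,3),np.uint8);im[:,:520]=A;im[:240,530:794]=B;cv2.imwrite("pics/c5.png",im)
E
```

```text
(no output)
```

View pics/c5.png

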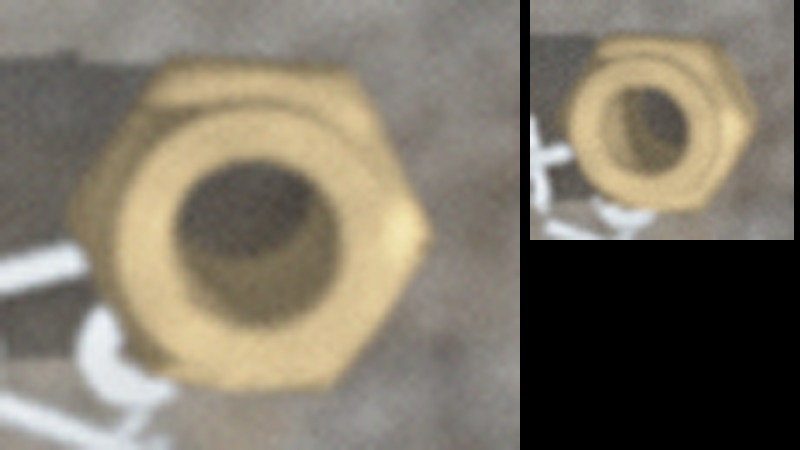

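```bash
python3 - <<'E'
from h import *
x,e=tri([lm("w2"),lm("w3")],[(208.95,162.1),(292.1,175.05)]);print(x,e)
print(onz(lm("w3"),[(292.1,175.05)],.048),onz(lm("w2"),[(208.95,162.1)],.048))
# hex centre at z=.038 (top face of hex), mean of opposite corners
f=lambda p:(255+p[0]/6.93,140+p[1]/6.93)
c=onz(lm("w3"),[f((68,215)),f((430,235)),f((350,70)),f((165,65)),f((330,385))],.036);print(c,(c[0]+c[1])/2,np.linalg.norm(c[0]-c[1]))
d=c[1]-c[0];print("corner axis deg",np.degrees(np.arctan2(d[1],d[0])));d=c[2]-c[3];print(np.degrees(np.arctan2(d[1],d[0])))
p,r=Rt();print(p,r.inv().apply(x-p)*1e3)
E
```

```text
[0.45676065 0.36561789 0.04573163] [np.float64(5.824526548686768e-05), np.float64(5.8245265486854745e-05)]
[[0.45720112 0.36569308 0.048     ]] [[0.45698965 0.3651658  0.048     ]]
[[0.45871062 0.38879935 0.036     ]
 [0.45615176 0.34368403 0.036     ]
 [0.47654664 0.35403888 0.036     ]
 [0.47717259 0.37670137 0.036     ]
 [0.4369866  0.3558497  0.036     ]] [0.45743119 0.36624169 0.036     ] 0.04518782390987397
corner axis deg -93.24623958936166
-91.58212446107446
[0.44074115 0.37565807 0.20934071] [163.5825149    9.74796911 -16.46506078]
```

The union is at (0.457,0.366). Its top triangulates to z=46 mm, against 48 in the text, which is within the calibration error. I align on the flats and descend.

```bash
python3 -m crank '[[20,10,-16.5,-0.12,0,0,65],[60,10,-16.5,-0.24,0,0,65],[90,10,-16.5,-0.36,0,0,65],[110,10,-16.5,-0.48,0,0,65],[110,10,-16.5,-0.48,0,0,65],[110,10,-16.5,-0.48,0,0,65]]'
python3 - <<'E'
from h import *
shot("wrist","w4"); p,r=Rt();print(p,r.as_matrix().round(3).tolist(),ctrl.state()["joints"])
print("delta",r.inv().apply(np.array([.457,.3655,.025])-p)*1e3)
E
```

```text
clock: 3.88
tcp_pos: [0.4585, 0.3634, 0.1003]
orientation: [-0.165, -0.687, -0.164, 0.689]
force: [0.3, 0.8, 0.5]
grip_width: 0.0654
[0.45876078 0.36460315 0.10154206] [[-0.0, 0.453, -0.892], [-0.001, -0.892, -0.453], [-1.0, 0.0, 0.0]] [-0.18208897  0.51388859 -0.72183123  1.63928367  0.36777754  1.12944617
 -2.10019541]
delta [76.54176482 -1.63355645  1.13214159]
```

View pics/w4.png

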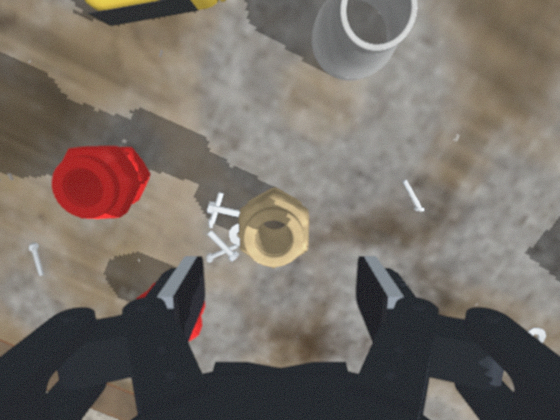

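```bash
python3 - <<'E'
from h import *
m=lm("w3");p,r=Rt()
x,e=tri([lm("w2"),m],[(184,232),(254,266)]);print(x,e, r.inv().apply(x-np.array([.457,.3655,.025]))*1e3)
x,e=tri([lm("w3"),lm("w4")],[(292.1,175.05),(273.5,237)]);print(x,e)
E
```

```text
[0.3758206  0.39871111 0.04744927] [np.float64(0.0007236756805346129), np.float64(0.0007236756805346837)] [-22.45732022 -66.36743821  57.34174163]
[0.45540333 0.36553608 0.03820044] [np.float64(0.0002545599408180253), np.float64(0.00025455994081791664)]
```

```bash
python3 -m crank '[[30,-1.5,0.5,0,0,0,65],[55,-1.5,0.5,0,0,0,65],[76,-1.5,0.5,0,0,0,65],[76,-1.5,0.5,0,0,0,65],[76,-1.5,0.5,0,0,0,65]]'
python3 -m crank '[[0,0,0,0,0,0,30],[0,0,0,0,0,0,30],[0,0,0,0,0,0,30],[0,0,0,0,0,0,30],[0,0,0,0,0,0,30],[0,0,0,0,0,0,30],[0,0,0,0,0,0,30],[0,0,0,0,0,0,30]]'
python3 -m crank '[[-25,0,0,0,0,0,30],[-50,0,0,0,0,0,30],[-80,0,0,0,0,0,30],[-80,0,0,0,0,0,30],[-80,0,0,0,0,0,30]]'
python3 - <<'E'
from h import *
shot("wrist","w5"); p,r=Rt();print(p,ctrl.state()["grip_width"],ctrl.state()["force"])
E
```

```text
clock: 4.35
tcp_pos: [0.4586, 0.3657, 0.0273]
orientation: [0.164, 0.688, 0.163, -0.688]
force: [0.1, 0.7, 0.7]
grip_width: 0.0647
clock: 5.02
tcp_pos: [0.4603, 0.3672, 0.0306]
orientation: [0.163, 0.69, 0.164, -0.686]
force: [-0.9, -1.5, 10.5]
grip_width: 0.0398
clock: 5.43
tcp_pos: [0.4611, 0.3683, 0.1139]
orientation: [0.162, 0.692, 0.164, -0.684]
force: [0.6, -0.8, -2.2]
grip_width: 0.0395
[0.46038029 0.36725871 0.11196638] 0.03945758200473639 [ 0.0093574   0.11738287 -2.87032669]
```

View pics/w5.png

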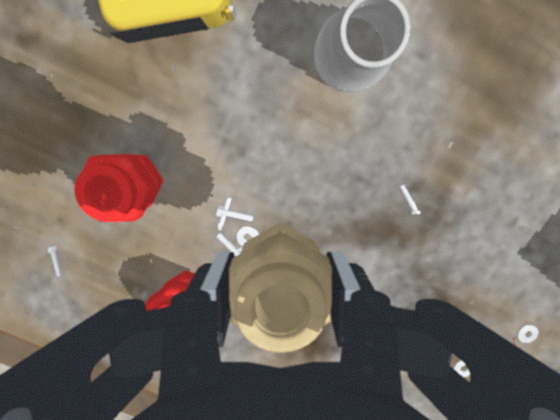

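```bash
python3 - <<'E'
from h import *
p,r=Rt();print("delta",r.inv().apply(np.array([.5552,.0893,.12])-p)*1e3)
y=r.as_matrix()[:,1];print(np.degrees(np.arctan2(y[1],y[0])))
E
```

```text
delta [ -8.2849828  290.94322213  39.99704467]
-63.322813878543634
```

```bash
python3 -m crank '[[-8,25,3,0,0,0,30],[-8,55,7,0.06,0,0,30],[-8,85,11,0.12,0,0,30],[-8,115,15,0.2,0,0,30],[-8,145,19,0.28,0,0,30],[-8,175,24,0.36,0,0,30],[-8,205,28,0.44,0,0,30],[-8,235,32,0.52,0,0,30],[-8,265,36,0.61,0,0,30],[-8,285,39,0.61,0,0,30],[-8,291,40,0.61,0,0,30],[-8,291,40,0.61,0,0,30],[-8,291,40,0.61,0,0,30]]'
python3 - <<'E'
from h import *
shot("wrist","w6");shot("scene","s6"); p,r=Rt();print(p,ctrl.state()["grip_width"],ctrl.state()["joints"]);print("delta",r.inv().apply(np.array([.5552,.0893,.0365])-p)*1e3);y=r.as_matrix()[:,1];print(np.degrees(np.arctan2(y[1],y[0])))
a=cv2.imread("pics/s6.png");cv2.imwrite("pics/c6.png",cv2.resize(a[110:290,180:400],(733,600),interpolation=cv2.INTER_CUBIC))
E
```

```text
clock: 6.57
tcp_pos: [0.5545, 0.0898, 0.119]
orientation: [-0.053, 0.707, -0.049, -0.703]
force: [0.2, 0.5, -1.7]
grip_width: 0.0391
[0.55442289 0.09126277 0.11941587] 0.03950522113414238 [ 0.21956449  0.39323993 -0.54629513  1.70131623  0.22246231  1.1016259
 -2.10488093]
delta [82.90955635  2.28611365 -0.52706376]
-98.11337193037606
```

View pics/w6.png

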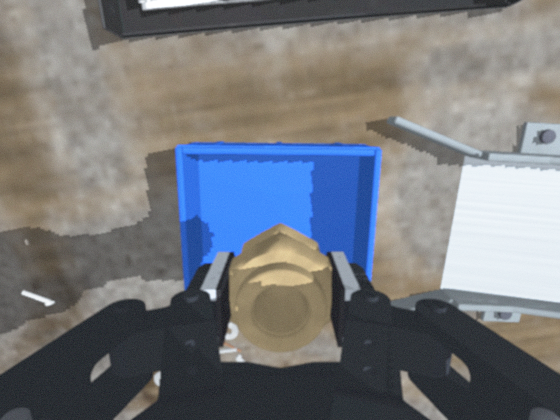

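View pics/c6.png

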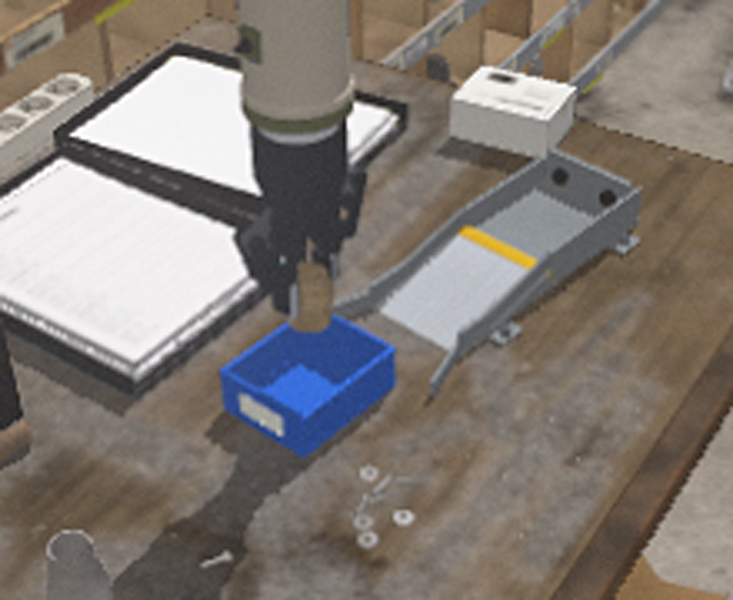

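```bash
python3 -m crank '[[25,2,0,0,0,0,30],[50,2,0,0,0,0,30],[70,2,0,0,0,0,30],[78,2,0,0,0,0,30],[81,2,0,0,0,0,30],[82,2,0,0,0,0,30],[82,2,0,0,0,0,30]]'
python3 -m crank '[[0,0,0,0,0,0,52],[0,0,0,0,0,0,60],[0,0,0,0,0,0,60],[0,0,0,0,0,0,60],[0,0,0,0,0,0,60]]'
python3 -m crank '[[-20,0,0,0,0,0,60],[-50,0,0,0,0,0,60],[-80,0,0,0,0,0,60],[-110,0,0,0,0,0,60],[-110,0,0,0,0,0,60]]'
python3 - <<'E'
from h import *
shot("wrist","w7");p,r=Rt();print(p)
E
```

```text
clock: 7.25
tcp_pos: [0.5553, 0.0904, 0.0384]
orientation: [-0.052, 0.708, -0.048, -0.703]
force: [-0.2, -0.6, -1.8]
grip_width: 0.0395
clock: 7.67
tcp_pos: [0.5556, 0.0904, 0.0388]
orientation: [-0.052, 0.708, -0.048, -0.702]
force: [-0.8, -0.6, -0.6]
grip_width: 0.06
clock: 8.08
tcp_pos: [0.5577, 0.0909, 0.1554]
orientation: [-0.052, 0.712, -0.047, -0.699]
force: [0.7, 0.1, 0.6]
grip_width: 0.06
[0.55672576 0.09045389 0.15261735]
```

View pics/w7.png

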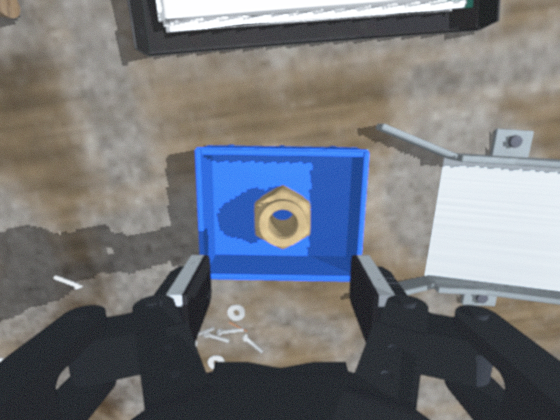

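```bash
cat > ov.py <<'E'
from h import *
def overlay(fn,Q,box,out,crate=None):
    m=lm(fn); a=cv2.imread("pics/%s.png"%fn); x0,y0,x1,y1=box; s=min(800/(x1-x0),600/(y1-y0))
    im=cv2.resize(a[y0:y1,x0:x1],None,fx=s,fy=s,interpolation=cv2.INTER_CUBIC)
    c,sn=np.cos(Q[2]),np.sin(Q[2])
    def L(pts,col):
        P=[[Q[0]+c*x-sn*y,Q[1]+sn*x+c*y,z] for x,y,z in pts]
        u=((proj(m,P)-[x0,y0]+.5)*s).astype(int); cv2.polylines(im,[u.reshape(-1,1,2)],False,col,1)
    for sg in (1,-1):
        L([(-.06,sg*.071,.018),(0,sg*.051,.018),(.130,sg*.051,.044),(.2565,sg*.051,.044)],(0,0,255))
        L([(0,sg*.051,0),(.130,sg*.051,.026)],(0,255,0))
        L([(.2565,sg*.03+.009*np.cos(t),.030+.009*np.sin(t)) for t in np.linspace(0,6.3,20)],(255,0,255))
    L([(0,-.051,0),(0,.051,0)],(0,255,0));L([(.118,-.051,.0236),(.118,.051,.0236)],(0,255,0));L([(.134,-.051,.026),(.134,.051,.026)],(0,255,0))
    if crate is not None:
        Q=crate;c,sn=np.cos(Q[2]),np.sin(Q[2])
        for z in (0,.045): L([(-.06,-.048,z),(.06,-.048,z),(.06,.048,z),(-.06,.048,z),(-.06,-.048,z)],(0,255,255))
    cv2.imwrite("pics/%s.png"%out,im)
E
python3 - <<'E'
from ov import *
overlay("w1",[.52178,-.03763,-1.7542],(180,90,500,280),"o1")
m=lm("w7")
c=onz(m,[(197,147),(203,281),(363,284),(369,151)],.045);print(c)
for a,b in zip(c,np.roll(c,-1,0)): print(np.linalg.norm(a-b).round(4))
ctr=c.mean(0);ax=c[2]+c[3]-c[0]-c[1];q=[ctr[0],ctr[1],np.arctan2(ax[1],ax[0])];print(q)
overlay("w7",[.52178,-.03763,-1.7542],(180,110,560,320),"o2",q)
E
```

```text
[[0.61267596 0.14055728 0.045     ]
 [0.51501432 0.15558601 0.045     ]
 [0.49640294 0.03746832 0.045     ]
 [0.59381379 0.02539161 0.045     ]]
0.0988
0.1196
0.0982
0.1167
[np.float64(0.5544767531328512), np.float64(0.08975080589309044), np.float64(-1.7300710146322196)]
```

View pics/o1.png

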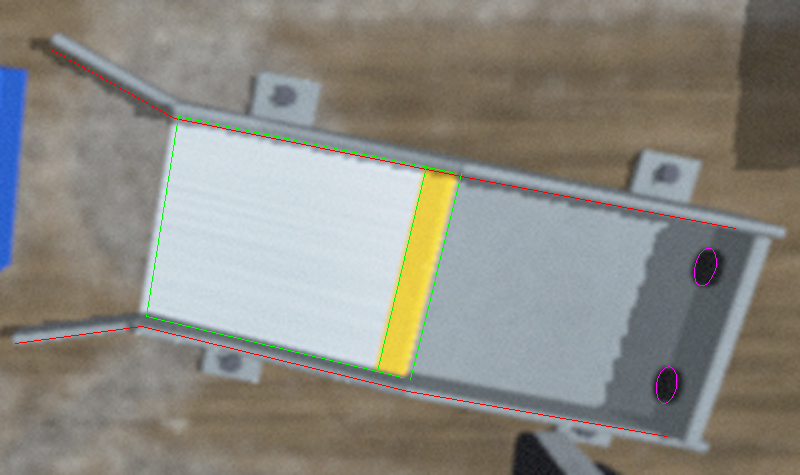

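View pics/o2.png

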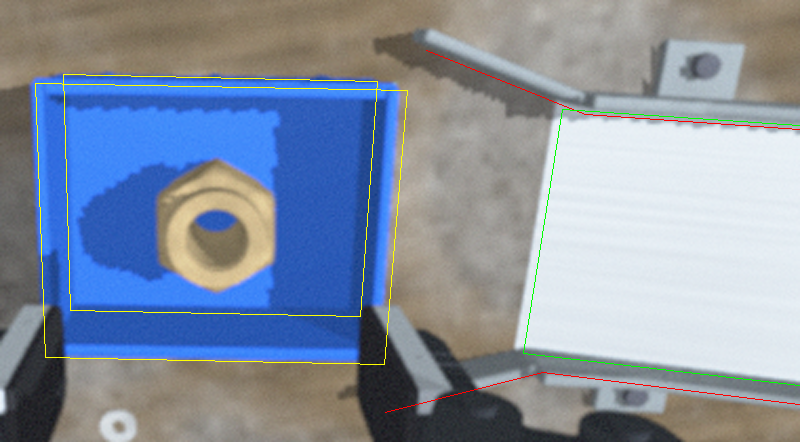

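```bash
python3 - <<'E'
from h import *
p,r=Rt();print("delta",p,r.inv().apply(np.array([.569,.180,.15])-p)*1e3)
y=r.as_matrix()[:,1];print(np.degrees(np.arctan2(y[1],y[0])), np.radians(-10.8)-np.arctan2(y[1],y[0]))
E
```

```text
delta [0.55672576 0.09045389 0.15261735] [  3.31658104 -90.35921253   0.47562541]
-98.0748440853905 1.5232333834547633
```

```bash
python3 -m crank '[[3,-30,0,-0.12,0,0,30],[3,-60,0,-0.24,0,0,30],[3,-90,0,-0.36,0,0,30],[3,-90,0,-0.48,0,0,30],[3,-90,0,-0.6,0,0,30],[3,-90,0,-0.72,0,0,30],[3,-90,0,-0.84,0,0,30],[3,-90,0,-0.96,0,0,30],[3,-90,0,-1.08,0,0,30],[3,-90,0,-1.2,0,0,30],[3,-90,0,-1.32,0,0,30],[3,-90,0,-1.44,0,0,30],[3,-90,0,-1.523,0,0,30],[3,-90,0,-1.523,0,0,30],[3,-90,0,-1.523,0,0,30]]'
cat > pos.py <<'E'
from h import *
Q=np.array([.5245,-.0372,-1.760])
def rep(tz=None):
    p,r=Rt();c,s=np.cos(Q[2]),np.sin(Q[2]);d=p[:2]-Q[:2]
    M=r.as_matrix();sx=d@[c,s];sy=d@[-s,c]
    print("stand x %.1f y %.1f z %.1f mm; yaw err %.3f tilt %.3f"%(sx*1e3,sy*1e3,p[2]*1e3,np.arctan2(M[1,1],M[0,1])-(Q[2]+np.pi/2),np.arccos(-M[2,0])), "F along stand x,y,z",np.round([ctrl.state()["force"][:2]@[c,s],ctrl.state()["force"][:2]@[-s,c],ctrl.state()["force"][2]],1))
if __name__=="__main__": rep()
E
python3 pos.py; python3 -c "
from h import *
shot('wrist','w8');print(ctrl.state()['joints'])"
```

```text
clock: 9.38
tcp_pos: [0.5691, 0.1793, 0.1494]
orientation: [0.452, 0.551, 0.448, -0.54]
force: [0.4, 0.1, -0.4]
grip_width: 0.0299
stand x -221.0 y 3.1 z 149.4 mm; yaw err -0.003 tilt 0.016 F along stand x,y,z [-0.2  0.4 -0.4]
[ 0.27181245  0.51485994 -0.8593657   1.57098292  0.40985549  1.22801672
 -0.84911747]
```

View pics/w8.png

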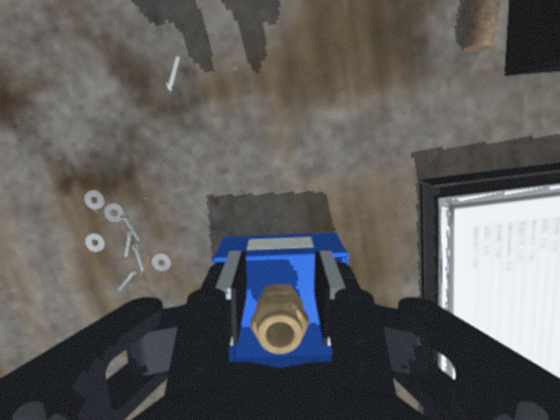

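```bash
python3 - <<'E'
from h import *
from pos import Q
m=lm("w8");c,s=np.cos(Q[2]),np.sin(Q[2])
for uv in [(216,241),(345,240)]:
    d=onz(m,[uv],.045)[0][:2]-Q[:2];print(d@[c,s],d@[-s,c])
E
python3 -m crank '[[30,0,0,0,0,0,30],[60,0,0,0,0,0,30],[90,0,0,0,0,0,30],[112,0,0,0,0,0,30],[121,0,0,0,0,0,30],[121,0,0,0,0,0,30],[121,0,0,0,0,0,30]]'; python3 pos.py
```

```text
-0.2028181490587145 -0.04105871475654797
-0.20294317078168075 0.050011002300704134
clock: 10.02
tcp_pos: [0.5711, 0.1804, 0.0292]
orientation: [0.451, 0.551, 0.448, -0.54]
force: [0.2, 0.3, 0.2]
grip_width: 0.0299
stand x -222.5 y 4.8 z 29.2 mm; yaw err -0.004 tilt 0.016 F along stand x,y,z [-0.4  0.1  0.2]
```

```bash
python3 -m crank '[[0,0,5,0,0,0,30],[0,0,10,0,0,0,30],[0,0,14,0,0,0,30],[0,0,18,0,0,0,30],[0,0,21,0,0,0,30],[0,0,24,0,0,0,30],[0,0,27,0,0,0,30],[0,0,30,0,0,0,30],[0,0,33,0,0,0,30],[0,0,36,0,0,0,30],[0,0,36,0,0,0,30]]'; python3 pos.py; python3 -c "
from h import *
shot('wrist','w9');shot('scene','s9')
a=cv2.imread('pics/s9.png');cv2.imwrite('pics/c9.png',cv2.resize(a[110:290,180:400],(733,600),interpolation=cv2.INTER_CUBIC))"
```

```text
clock: 10.93
tcp_pos: [0.564, 0.1442, 0.0286]
orientation: [0.451, 0.551, 0.448, -0.541]
force: [0.7, 1.5, 0.4]
grip_width: 0.0303
stand x -185.6 y 4.6 z 28.6 mm; yaw err -0.004 tilt 0.015 F along stand x,y,z [-1.6  0.4  0.4]
```

View pics/w9.png

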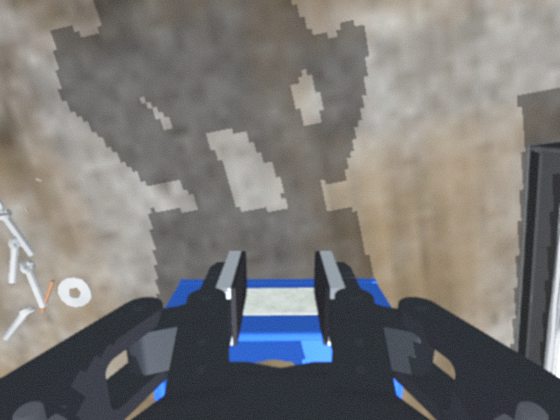

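View pics/c9.png

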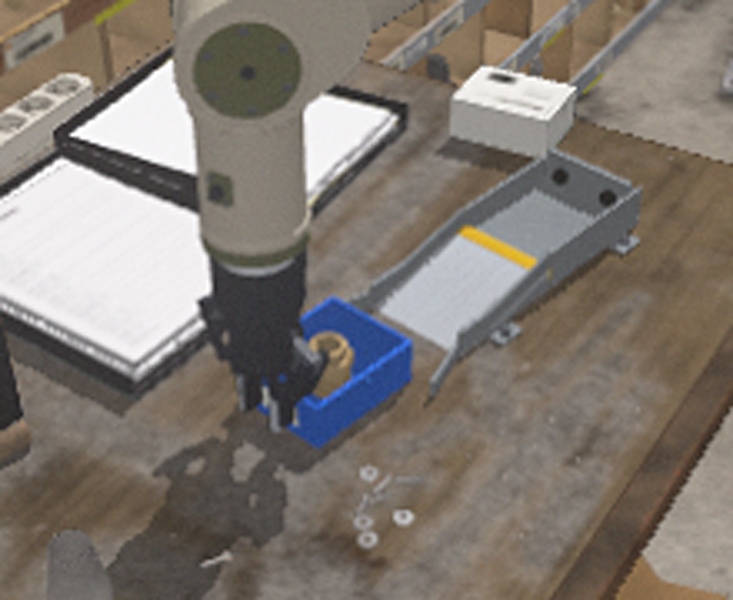

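```bash
python3 -m crank '[[0,-0.3,4,0,0,0,30],[0,-0.7,8,0,0,0,30],[0,-1,12,0,0,0,30],[0,-1.4,16,0,0,0,30],[0,-1.8,20,0,0,0,30],[0,-2.1,24,0,0,0,30],[0,-2.5,28,0,0,0,30],[0,-2.8,32,0,0,0,30],[0,-3.2,36,0,0,0,30],[0,-3.5,40,0,0,0,30],[0,-3.9,44,0,0,0,30],[0,-4.2,48,0,0,0,30],[0,-4.6,52,0,0,0,30],[0,-4.6,56,0,0,0,30],[0,-4.6,60,0,0,0,30],[0,-4.6,60,0,0,0,30]]'; python3 pos.py; python3 -c "
from h import *
shot('scene','s10');shot('side','d10')
a=cv2.imread('pics/s10.png');cv2.imwrite('pics/c10.png',cv2.resize(a[130:270,230:400],(728,600),interpolation=cv2.INTER_CUBIC))
a=cv2.imread('pics/d10.png');cv2.imwrite('pics/c11.png',cv2.resize(a[180:310,220:340],(553,600),interpolation=cv2.INTER_CUBIC))"
```

```text
clock: 12.37
tcp_pos: [0.5476, 0.085, 0.0277]
orientation: [0.451, 0.551, 0.447, -0.542]
force: [-0.1, 1.3, 0.3]
grip_width: 0.0302
stand x -124.4 y -0.3 z 27.7 mm; yaw err -0.006 tilt 0.014 F along stand x,y,z [-1.3 -0.4  0.3]
```

View pics/c10.png

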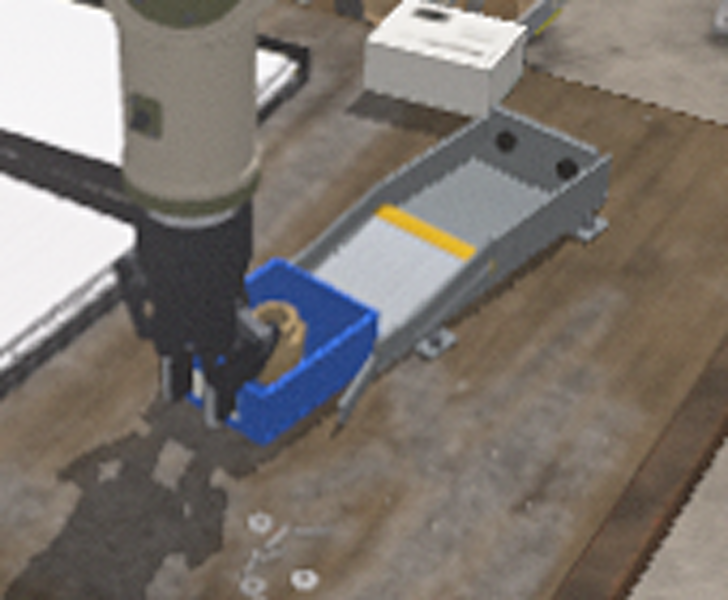

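View pics/c11.png

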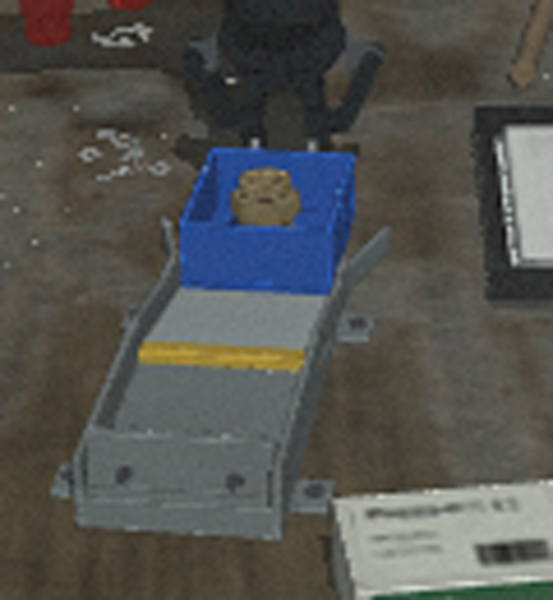

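```bash
python3 -m crank '[[0,0,4,0,0,0,30],[0,0,8,0,0,0,30],[0,0,12,0,0,0,30],[0,0,16,0,0,0,30],[0,0,20,0,0,0,30],[0,0,24,0,0,0,30],[0,0,28,0,0,0,30],[0,0,32,0,0,0,30],[0,0,36,0,0,0,30],[0,0,40,0,0,0,30]]'; python3 pos.py;  python3 -m crank '[[0,0,4,0,0,0,30],[0,0,8,0,0,0,30],[0,0,12,0,0,0,30],[0,0,16,0,0,0,30],[0,0,20,0,0,0,30],[0,0,24,0,0,0,30],[0,0,28,0,0,0,30],[0,0,32,0,0,0,30],[0,0,36,0,0,0,30],[0,0,40,0,0,0,30]]'; python3 pos.py; python3 -c "
from h import *
shot('scene','s12');shot('side','d12')
a=cv2.imread('pics/s12.png');cv2.imwrite('pics/c12.png',cv2.resize(a[130:270,230:400],(728,600),interpolation=cv2.INTER_CUBIC))
a=cv2.imread('pics/d12.png');cv2.imwrite('pics/c13.png',cv2.resize(a[180:310,220:340],(553,600),interpolation=cv2.INTER_CUBIC))"
```

```text
clock: 13.3
tcp_pos: [0.5396, 0.0454, 0.0273]
orientation: [0.451, 0.551, 0.447, -0.542]
force: [0.6, 3.6, 0.8]
grip_width: 0.0297
stand x -83.9 y -0.7 z 27.3 mm; yaw err -0.005 tilt 0.013 F along stand x,y,z [-3.7 -0.   0.8]
clock: 14.13
tcp_pos: [0.5316, 0.0056, 0.0269]
orientation: [0.451, 0.55, 0.447, -0.542]
force: [1.2, 3.0, 0.6]
grip_width: 0.0299
stand x -43.4 y -1.0 z 26.9 mm; yaw err -0.006 tilt 0.013 F along stand x,y,z [-3.2  0.6  0.6]
```

View pics/c12.png

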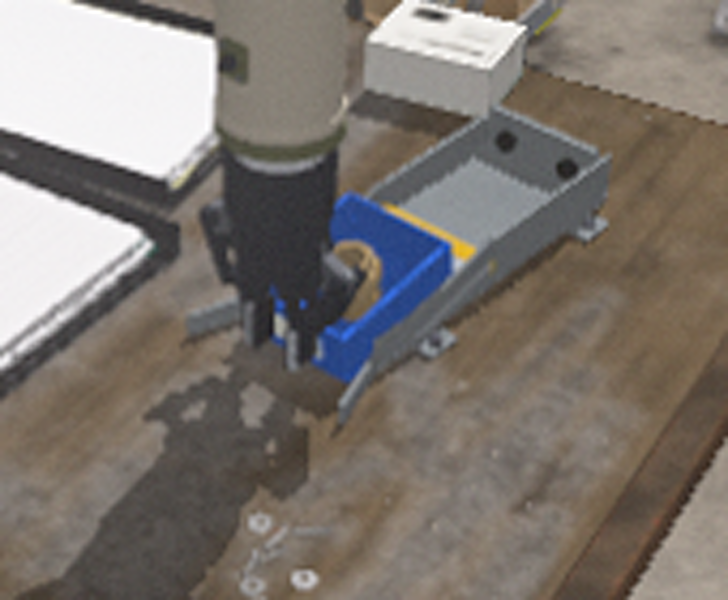

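View pics/c13.png

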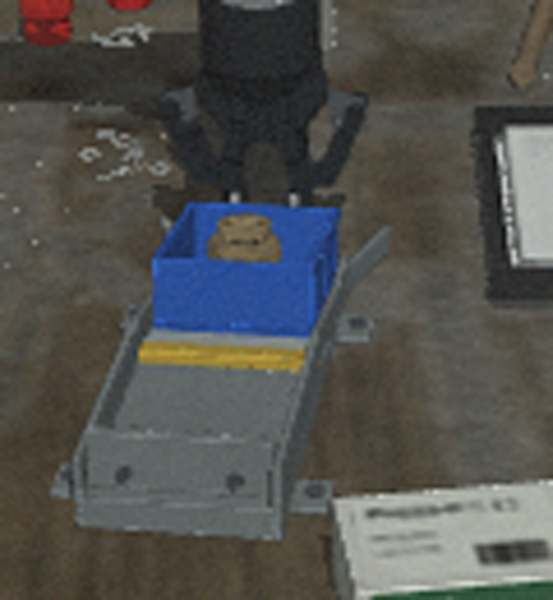

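```bash
python3 -m crank '[[0,0,4,0,0,0,30],[0,0,8,0,0,0,30],[0,0,12,0,0,0,30],[0,0,16,0,0,0,30],[-0.5,0,20,0,0,0,30],[-1,0,24,0,0,0,30],[-2,0,28,0,0,0,30],[-3,0,32,0,0,0,30],[-4,0,36,0,0,0,30],[-5,0,40,0,0,0,30]]'; python3 pos.py;  python3 -m crank '[[-0.8,0,4,0,0,0,30],[-1.6,0,8,0,0,0,30],[-2.4,0,12,0,0,0,30],[-3.2,0,16,0,0,0,30],[-4,0,20,0,0,0,30],[-4.8,0,24,0,0,0,30],[-5.6,0,28,0,0,0,30],[-6.4,0,32,0,0,0,30],[-7.2,0,36,0,0,0,30],[-8,0,40,0,0,0,30]]'; python3 pos.py; python3 -c "
from h import *
shot('scene','s14');shot('side','d14')
a=cv2.imread('pics/s14.png');cv2.imwrite('pics/c14.png',cv2.resize(a[130:270,230:400],(728,600),interpolation=cv2.INTER_CUBIC))
a=cv2.imread('pics/d14.png');cv2.imwrite('pics/c15.png',cv2.resize(a[180:310,220:340],(553,600),interpolation=cv2.INTER_CUBIC))"
```

```text
clock: 15.07
tcp_pos: [0.5236, -0.035, 0.0317]
orientation: [0.451, 0.55, 0.447, -0.543]
force: [0.5, 3.2, -1.5]
grip_width: 0.0297
stand x -2.0 y -1.3 z 31.7 mm; yaw err -0.007 tilt 0.012 F along stand x,y,z [-3.2 -0.1 -1.5]
clock: 15.9
tcp_pos: [0.5157, -0.0744, 0.0397]
orientation: [0.451, 0.55, 0.447, -0.543]
force: [0.8, 3.8, 0.3]
grip_width: 0.0302
stand x 38.2 y -1.6 z 39.7 mm; yaw err -0.007 tilt 0.013 F along stand x,y,z [-3.9  0.1  0.3]
```

View pics/c14.png

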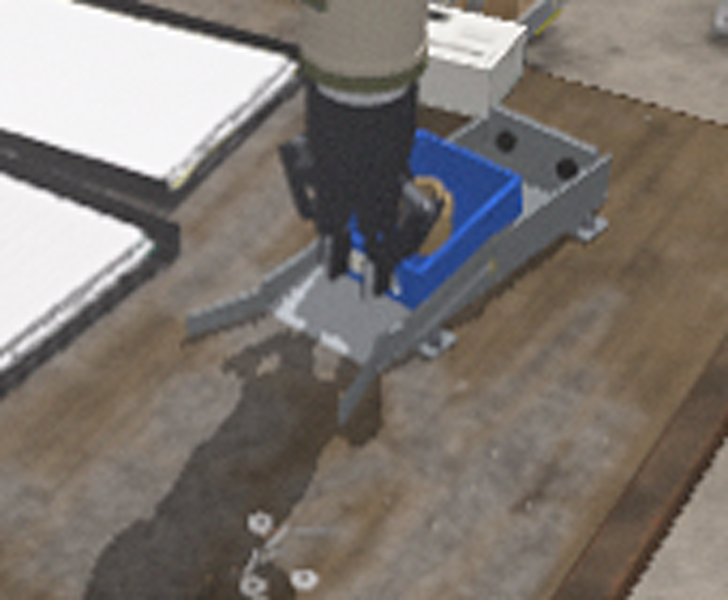

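View pics/c15.png

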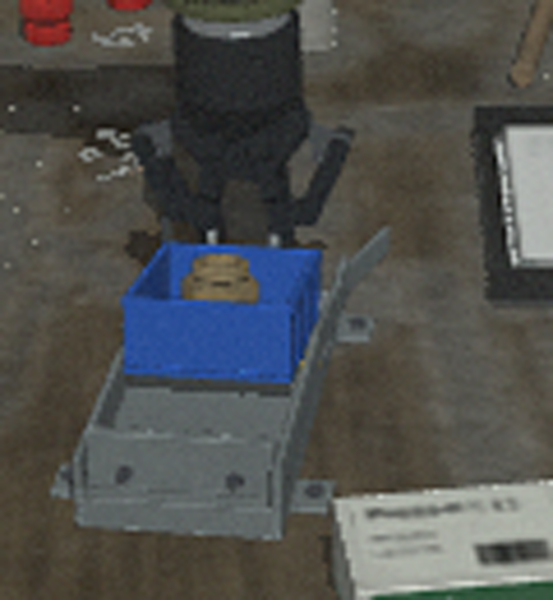

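```bash
python3 -m crank '[[-0.5,0,3,0,0,0,30],[-1,0,6,0,0,0,30],[-1.5,0,9,0,0,0,30],[-2,0,12,0,0,0,30],[-2.5,0,15,0,0,0,30],[-3,0,18,0,0,0,30],[-3.5,0,21,0,0,0,30],[-4,0,24,0,0,0,30],[-4.5,0,27,0,0,0,30],[-5,0,30,0,0,0,30]]'; python3 pos.py;  python3 -m crank '[[-0.5,0.5,3,0,0,0,30],[-1,1,6,0,0,0,30],[-1.5,1,9,0,0,0,30],[-2,1,12,0,0,0,30],[-2.5,1,15,0,0,0,30],[-3,1,18,0,0,0,30],[-3.5,1,21,0,0,0,30],[-4,1,24,0,0,0,30]]'; python3 pos.py; python3 -c "
from h import *
shot('scene','s16');shot('side','d16')
a=cv2.imread('pics/s16.png');cv2.imwrite('pics/c16.png',cv2.resize(a[130:270,230:400],(728,600),interpolation=cv2.INTER_CUBIC))
a=cv2.imread('pics/d16.png');cv2.imwrite('pics/c17.png',cv2.resize(a[200:310,220:340],(654,600),interpolation=cv2.INTER_CUBIC))"
```

```text
clock: 16.83
tcp_pos: [0.5093, -0.1054, 0.0444]
orientation: [0.45, 0.55, 0.446, -0.543]
force: [-0.3, 1.5, -0.4]
grip_width: 0.0301
stand x 69.8 y -2.1 z 44.4 mm; yaw err -0.009 tilt 0.012 F along stand x,y,z [-1.4 -0.6 -0.4]
clock: 17.5
tcp_pos: [0.5054, -0.1294, 0.0483]
orientation: [0.45, 0.55, 0.446, -0.543]
force: [0.8, 1.6, -0.9]
grip_width: 0.0296
stand x 94.1 y -1.4 z 48.3 mm; yaw err -0.009 tilt 0.012 F along stand x,y,z [-1.7  0.5 -0.9]
```

View pics/c16.png

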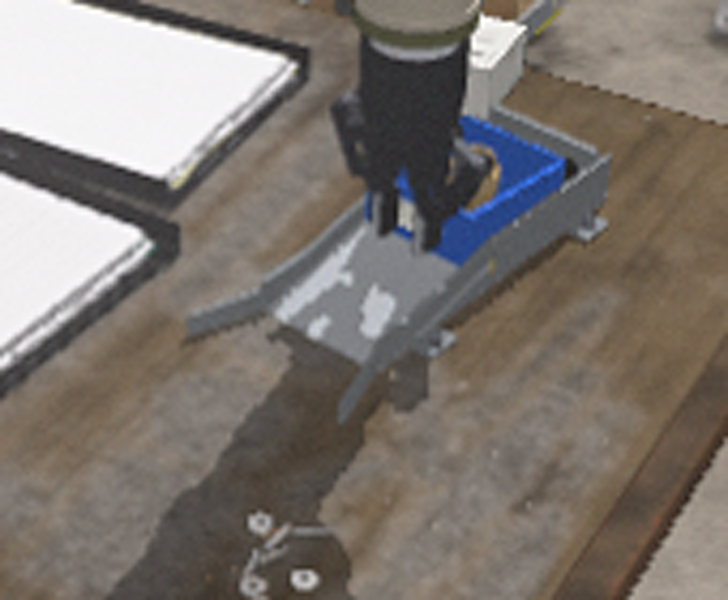

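View pics/c17.png

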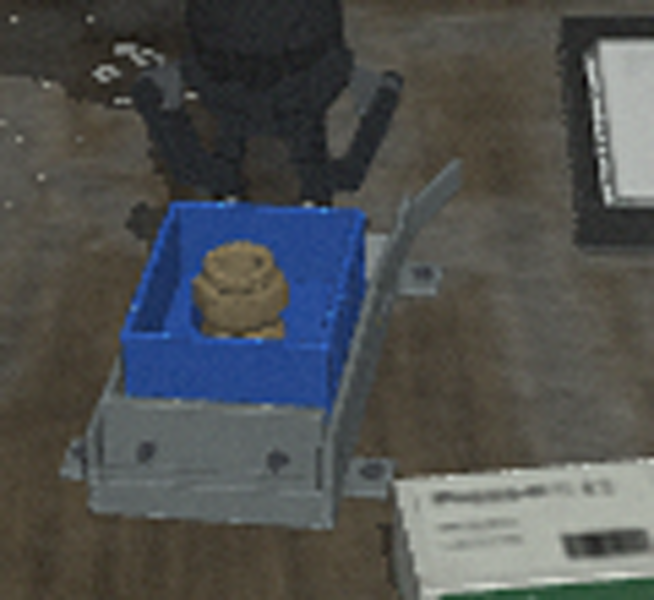

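```bash
python3 -m crank '[[-0.3,0,2,0,0,0,30],[-0.6,0,4,0,0,0,30],[-0.9,0,6,0,0,0,30],[-1.2,0,8,0,0,0,30],[-1.5,0,10,0,0,0,30],[-1.5,0,12,0,0,0,30],[-1.5,0,14,0,0,0,30],[-1.5,0,16,0,0,0,30],[-1.5,0,18,0,0,0,30]]'; python3 pos.py;  python3 -c "
from h import *
shot('scene','s18');shot('side','d18')
a=cv2.imread('pics/s18.png');cv2.imwrite('pics/c18.png',cv2.resize(a[130:250,280:400],(600,600),interpolation=cv2.INTER_CUBIC))
a=cv2.imread('pics/d18.png');cv2.imwrite('pics/c19.png',cv2.resize(a[200:310,220:340],(654,600),interpolation=cv2.INTER_CUBIC))"
```

```text
clock: 18.35
tcp_pos: [0.5018, -0.1479, 0.0498]
orientation: [0.45, 0.551, 0.446, -0.544]
force: [-0.0, 1.7, -1.6]
grip_width: 0.0297
stand x 113.0 y -1.5 z 49.8 mm; yaw err -0.010 tilt 0.011 F along stand x,y,z [-1.6 -0.3 -1.6]
```

View pics/c18.png

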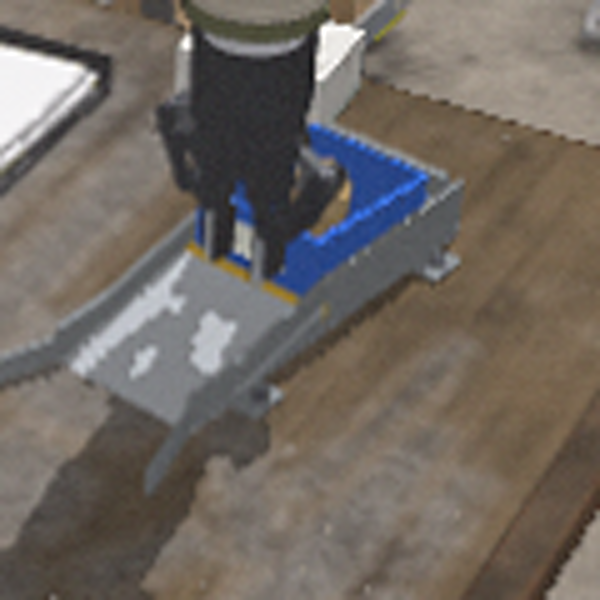

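View pics/c19.png

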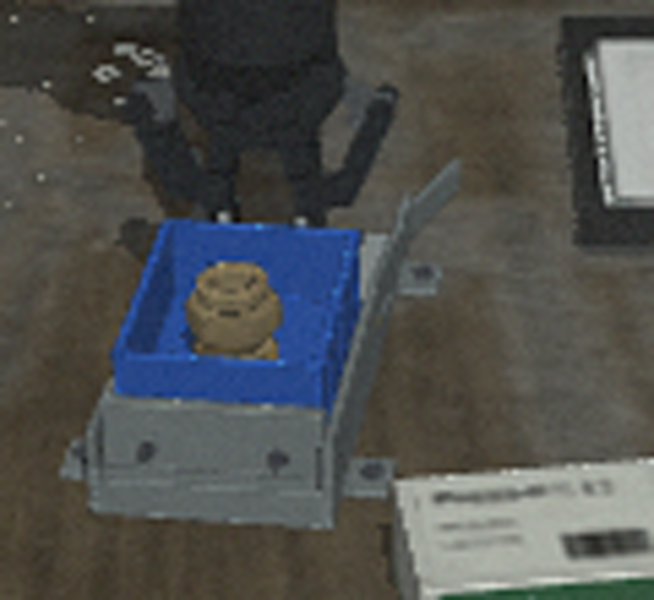

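```bash
python3 -m crank '[[0,0,1,0,0,0,30],[0,0,2,0,0,0,30],[0,0,3,0,0,0,30],[0,0,4,0,0,0,30],[0,0,5,0,0,0,30]]'; python3 pos.py; python3 -m crank '[[0,0,0.7,0,0,0,30],[0,0,1.4,0,0,0,30],[0,0,2,0,0,0,30]]'; python3 pos.py; python3 -m crank '[[0,0,0.5,0,0,0,30],[0,0,1,0,0,0,30]]'; python3 pos.py
```

```text
clock: 18.87
tcp_pos: [0.5007, -0.1532, 0.0497]
orientation: [0.45, 0.551, 0.445, -0.544]
force: [1.0, 1.7, -1.5]
grip_width: 0.03
stand x 118.4 y -1.6 z 49.7 mm; yaw err -0.010 tilt 0.011 F along stand x,y,z [-1.9  0.6 -1.5]
clock: 19.12
tcp_pos: [0.5003, -0.1552, 0.0497]
orientation: [0.45, 0.551, 0.445, -0.544]
force: [0.1, 2.3, -1.2]
grip_width: 0.0304
stand x 120.5 y -1.6 z 49.7 mm; yaw err -0.010 tilt 0.011 F along stand x,y,z [-2.3 -0.4 -1.2]
clock: 19.28
tcp_pos: [0.5001, -0.1563, 0.0497]
orientation: [0.45, 0.551, 0.445, -0.544]
force: [-0.3, 2.2, -1.0]
grip_width: 0.0302
stand x 121.5 y -1.6 z 49.7 mm; yaw err -0.010 tilt 0.011 F along stand x,y,z [-2.1 -0.7 -1. ]
```

```bash
for i in 1; do python3 -m crank '[[0,0,0.5,0,0,0,30],[0,0,1,0,0,0,30]]'; python3 pos.py; done; python3 -m crank '[[0,0,0.5,0,0,0,30]]';python3 pos.py; python3 -m crank '[[0,0,0.5,0,0,0,30]]';python3 pos.py
```

```text
clock: 19.45
tcp_pos: [0.4999, -0.1572, 0.0497]
orientation: [0.45, 0.551, 0.446, -0.544]
force: [1.1, 1.7, -1.1]
grip_width: 0.0304
stand x 122.5 y -1.6 z 49.7 mm; yaw err -0.010 tilt 0.011 F along stand x,y,z [-1.9  0.8 -1.1]
clock: 19.53
tcp_pos: [0.4997, -0.1578, 0.0497]
orientation: [0.45, 0.551, 0.445, -0.544]
force: [0.1, 0.1, -0.8]
grip_width: 0.03
stand x 123.1 y -1.7 z 49.7 mm; yaw err -0.010 tilt 0.011 F along stand x,y,z [-0.2  0.1 -0.8]
clock: 19.62
tcp_pos: [0.4996, -0.1584, 0.0497]
orientation: [0.45, 0.551, 0.445, -0.544]
force: [0.4, 2.4, -1.5]
grip_width: 0.0302
stand x 123.7 y -1.6 z 49.7 mm; yaw err -0.010 tilt 0.011 F along stand x,y,z [-2.4 -0.  -1.5]
```

```bash
python3 -m crank '[[0,0,0.5,0,0,0,30]]';python3 pos.py; python3 -m crank '[[0,0,0.5,0,0,0,30]]';python3 pos.py;python3 -c "
from h import *
shot('scene','s20');shot('side','d20')
a=cv2.imread('pics/s20.png');cv2.imwrite('pics/c20.png',cv2.resize(a[130:250,280:400],(600,600),interpolation=cv2.INTER_CUBIC))
a=cv2.imread('pics/d20.png');cv2.imwrite('pics/c21.png',cv2.resize(a[200:310,220:340],(654,600),interpolation=cv2.INTER_CUBIC))"
```

```text
clock: 19.7
tcp_pos: [0.4995, -0.1589, 0.0497]
orientation: [0.45, 0.55, 0.445, -0.544]
force: [0.1, 0.9, -1.2]
grip_width: 0.0301
stand x 124.2 y -1.6 z 49.7 mm; yaw err -0.010 tilt 0.011 F along stand x,y,z [-0.8 -0.1 -1.2]
clock: 19.78
tcp_pos: [0.4995, -0.159, 0.0498]
orientation: [0.45, 0.551, 0.446, -0.544]
force: [1.3, 4.2, -0.3]
grip_width: 0.0302
stand x 124.4 y -1.7 z 49.8 mm; yaw err -0.010 tilt 0.011 F along stand x,y,z [-4.4  0.4 -0.3]
```

View pics/c20.png

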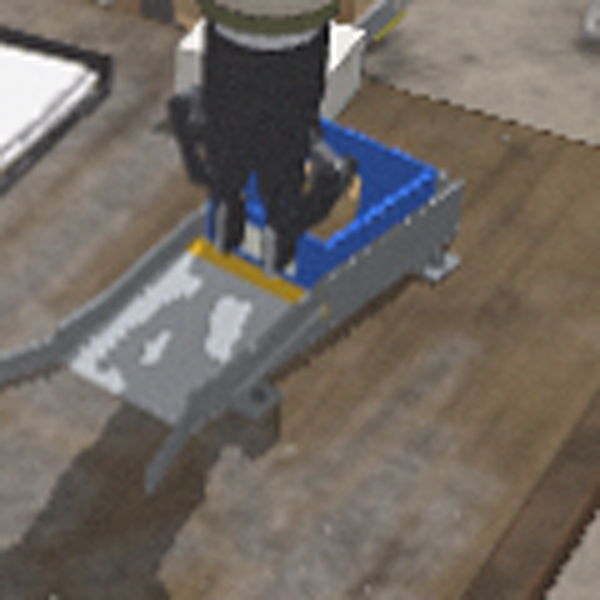

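View pics/c21.png

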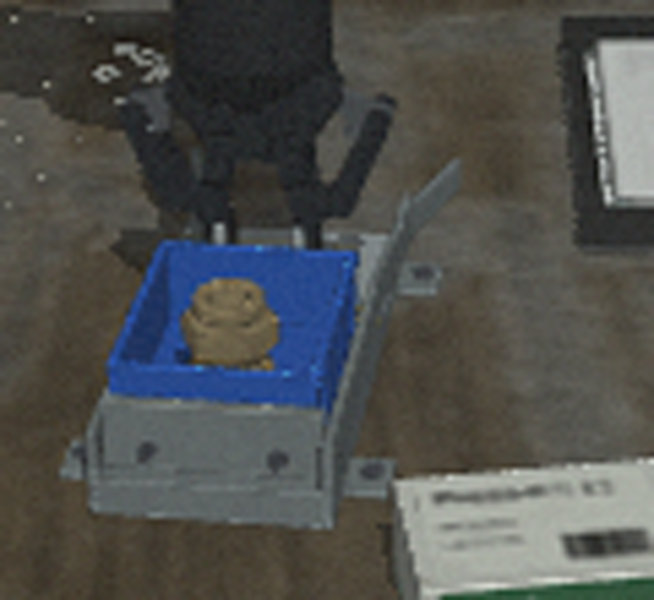

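```bash
python3 pos.py; python3 -m crank '[[0,0,0.5,0,0,0,30],[0,0,0.5,0,0,0,30]]';python3 pos.py
```

```text
stand x 124.4 y -1.7 z 49.7 mm; yaw err -0.010 tilt 0.011 F along stand x,y,z [-2.5 -0.9 -0.6]
clock: 20.05
tcp_pos: [0.4994, -0.159, 0.0497]
orientation: [0.45, 0.551, 0.446, -0.544]
force: [0.1, 3.6, 0.1]
grip_width: 0.0302
stand x 124.4 y -1.7 z 49.7 mm; yaw err -0.009 tilt 0.011 F along stand x,y,z [-3.5 -0.6  0.1]
```

```bash
python3 -m crank '[[0,0,0.7,0,0,0,30],[0,0,0.9,0,0,0,30],[0,0,0.9,0,0,0,30]]';python3 pos.py;python3 -m crank '[[0,0,0.9,0,0,0,30],[0,0,1.2,0,0,0,30],[0,0,1.2,0,0,0,30]]';python3 pos.py
```

```text
clock: 20.3
tcp_pos: [0.4993, -0.1591, 0.0497]
orientation: [0.45, 0.551, 0.446, -0.543]
force: [-0.1, 5.9, -0.5]
grip_width: 0.0299
stand x 124.5 y -1.8 z 49.7 mm; yaw err -0.008 tilt 0.012 F along stand x,y,z [-5.8 -1.2 -0.5]
clock: 20.55
tcp_pos: [0.4992, -0.1591, 0.0497]
orientation: [0.45, 0.551, 0.447, -0.543]
force: [0.1, 6.6, 0.6]
grip_width: 0.0303
stand x 124.5 y -2.0 z 49.7 mm; yaw err -0.007 tilt 0.012 F along stand x,y,z [-6.6 -1.1  0.6]
```

```bash
python3 -m crank '[[0,0,1.1,0,0,0,30],[0,0,1.4,0,0,0,30],[0,0,1.7,0,0,0,30],[0,0,1.7,0,0,0,30]]';python3 pos.py;python3 -m crank '[[0,0,1.6,0,0,0,30],[0,0,1.8,0,0,0,30],[0,0,1.8,0,0,0,30],[0,0,1.8,0,0,0,30],[0,0,1.8,0,0,0,30],[0,0,1.8,0,0,0,30],[0,0,1.8,0,0,0,30],[0,0,1.8,0,0,0,30],[0,0,1.8,0,0,0,30],[0,0,1.8,0,0,0,30]]';python3 pos.py
```

```text
clock: 20.88
tcp_pos: [0.4989, -0.1591, 0.0498]
orientation: [0.45, 0.551, 0.448, -0.542]
force: [1.3, 8.2, 0.9]
grip_width: 0.0298
stand x 124.5 y -2.2 z 49.8 mm; yaw err -0.006 tilt 0.013 F along stand x,y,z [-8.3 -0.3  0.9]
clock: 21.72
tcp_pos: [0.4989, -0.1591, 0.0498]
orientation: [0.45, 0.551, 0.449, -0.541]
force: [1.3, 8.3, 0.3]
grip_width: 0.0299
stand x 124.5 y -2.3 z 49.8 mm; yaw err -0.004 tilt 0.014 F along stand x,y,z [-8.4 -0.3  0.3]
```

```bash
python3 -m crank '[[0,0,1.8,0,0,0,30],[0,0,2.1,0,0,0,30],[0,0,2.2,0,0,0,30],[0,0,2.2,0,0,0,30],[0,0,2.2,0,0,0,30],[0,0,2.2,0,0,0,30],[0,0,2.2,0,0,0,30],[0,0,2.2,0,0,0,30],[0,0,2.2,0,0,0,30],[0,0,2.2,0,0,0,30]]';python3 pos.py; python3 -c "
from h import *
shot('side','d22')
a=cv2.imread('pics/d22.png');cv2.imwrite('pics/c22.png',cv2.resize(a[200:310,220:340],(654,600),interpolation=cv2.INTER_CUBIC))"; python3 pos.py
```

```text
clock: 22.55
tcp_pos: [0.4988, -0.1591, 0.0498]
orientation: [0.45, 0.551, 0.45, -0.54]
force: [0.5, 9.5, -0.1]
grip_width: 0.03
stand x 124.5 y -2.3 z 49.8 mm; yaw err -0.002 tilt 0.016 F along stand x,y,z [-9.4 -1.3 -0.1]
stand x 124.5 y -2.3 z 49.8 mm; yaw err -0.002 tilt 0.016 F along stand x,y,z [-9.2 -1.1 -0.4]
```

View pics/c22.png

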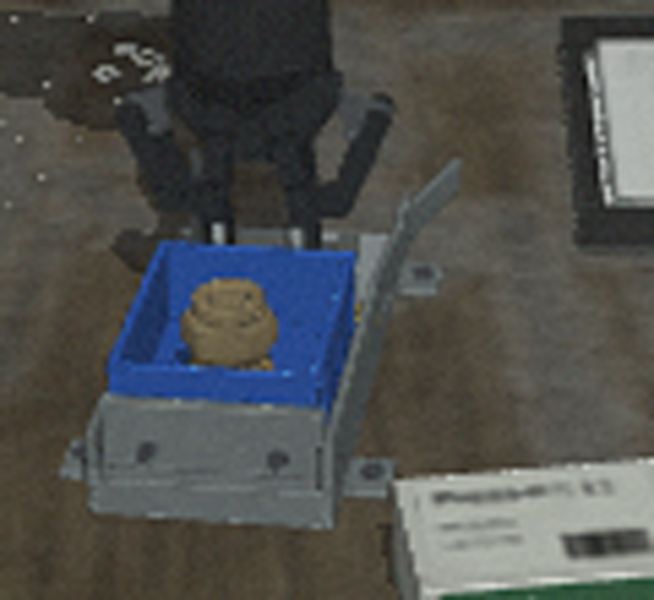

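```bash
python3 -m crank '[[0,0,2.2,0,0,0,30],[0,0,2.5,0,0,0,30],[0,0,2.5,0,0,0,30],[0,0,2.5,0,0,0,30],[0,0,2.5,0,0,0,30],[0,0,2.5,0,0,0,30],[0,0,2.5,0,0,0,30],[0,0,2.5,0,0,0,30]]';python3 pos.py; python3 -m crank '[[0,0,-1,0,0,0,30],[0,0,-3,0,0,0,30],[0,0,-6,0,0,0,30],[0,0,-10,0,0,0,30],[0,0,-15,0,0,0,30],[0,0,-25,0,0,0,30],[-10,0,-35,0,0,0,30],[-40,0,-45,0,0,0,30],[-80,0,-50,0,0,0,30],[-120,0,-55,0,0,0,30],[-150,0,-55,0,0,0,30],[-150,0,-55,0,0,0,30],[-150,0,-55,0,0,0,30]]';python3 pos.py;python3 -c "
from h import *
for n in ('side','wrist','scene'): shot(n,n+'23')
a=cv2.imread('pics/scene23.png');cv2.imwrite('pics/c23.png',cv2.resize(a[130:250,280:400],(600,600),interpolation=cv2.INTER_CUBIC))
a=cv2.imread('pics/side23.png');cv2.imwrite('pics/c24.png',cv2.resize(a[200:310,220:340],(654,600),interpolation=cv2.INTER_CUBIC))"
```

```text
clock: 23.27
tcp_pos: [0.4988, -0.159, 0.0498]
orientation: [0.45, 0.551, 0.451, -0.539]
force: [2.2, 10.8, -0.6]
grip_width: 0.0299
stand x 124.5 y -2.3 z 49.8 mm; yaw err -0.000 tilt 0.018 F along stand x,y,z [-11.    0.2  -0.6]
clock: 24.35
tcp_pos: [0.5086, -0.1057, 0.2034]
orientation: [0.452, 0.552, 0.45, -0.538]
force: [-0.5, -0.3, -0.8]
grip_width: 0.03
stand x 70.3 y -2.7 z 203.4 mm; yaw err 0.001 tilt 0.020 F along stand x,y,z [ 0.4 -0.4 -0.8]
```

View pics/c23.png

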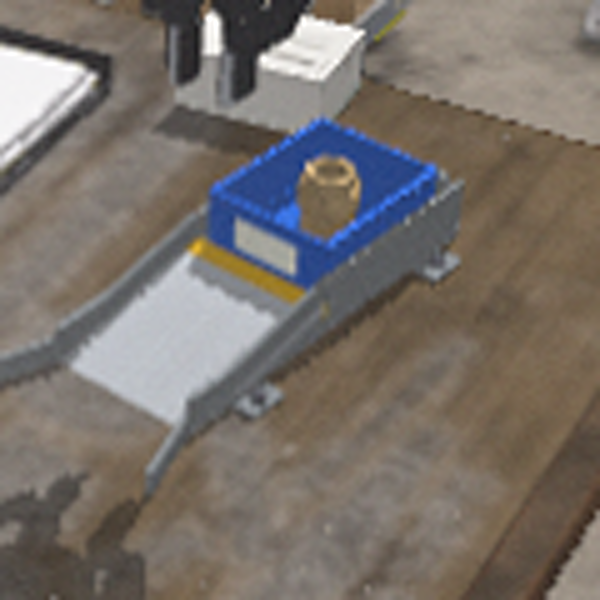

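View pics/c24.png

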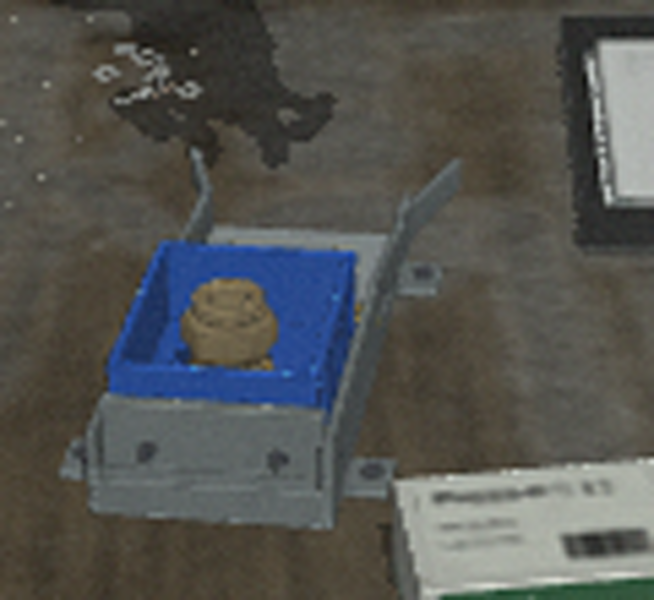

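View pics/wrist23.png

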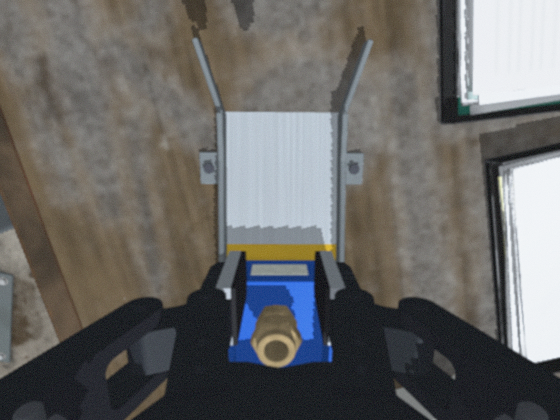

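```bash
python3 - <<'E'
from h import *
from pos import Q
c,s=np.cos(Q[2]),np.sin(Q[2])
W=lambda x,y,z:[Q[0]+c*x-s*y,Q[1]+s*x+c*y,z]
def go(fn,box,out):
    m=lm(fn);a=cv2.imread("pics/%s.png"%fn);x0,y0,x1,y1=box;k=min(800/(x1-x0),600/(y1-y0))
    im=cv2.resize(a[y0:y1,x0:x1],None,fx=k,fy=k,interpolation=cv2.INTER_CUBIC)
    def L(P,col):
        u=((proj(m,[W(*p) for p in P])-[x0,y0]+.5)*k).round().astype(int);cv2.polylines(im,[u.reshape(-1,1,2)],False,col,1)
    for zr,col in ((.064,(0,0,255)),(.071,(255,255,255))):
        L([(.256,.048,.064),(.136,.048,zr),(.136,-.048,zr),(.256,-.048,.064),(.256,.048,.064)],col)
    L([(.118,.051,.0236),(.118,-.051,.0236),(.134,-.051,.026),(.134,.051,.026),(.118,.051,.0236)],(0,255,0))
    L([(0,.051,0),(0,-.051,0)],(0,255,0)); L([(.271,.055,.053),(.271,-.055,.053)],(0,255,0))
    cv2.imwrite("pics/%s.png"%out,im)
go("scene23",(290,140,390,215),"o3");go("side23",(230,235,300,300),"o4")
E
```

```text
(no output)
```

View pics/o3.png

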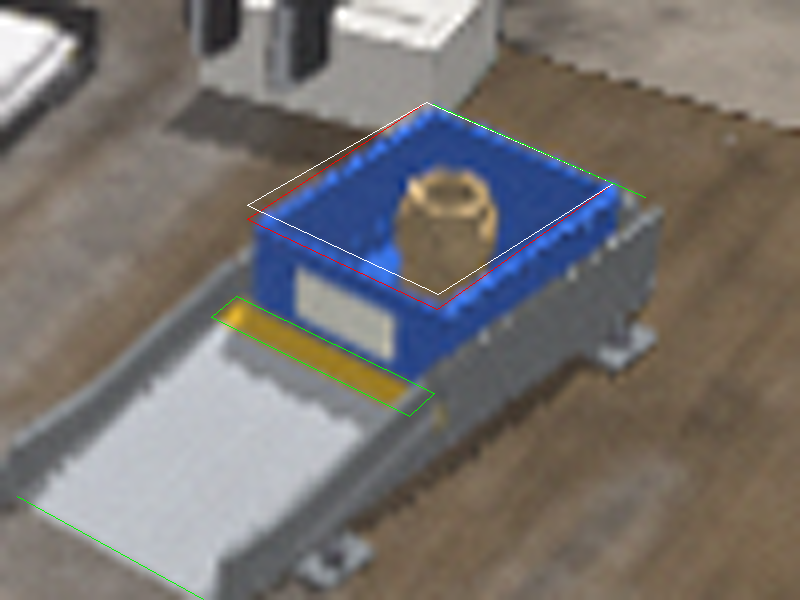

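View pics/o4.png

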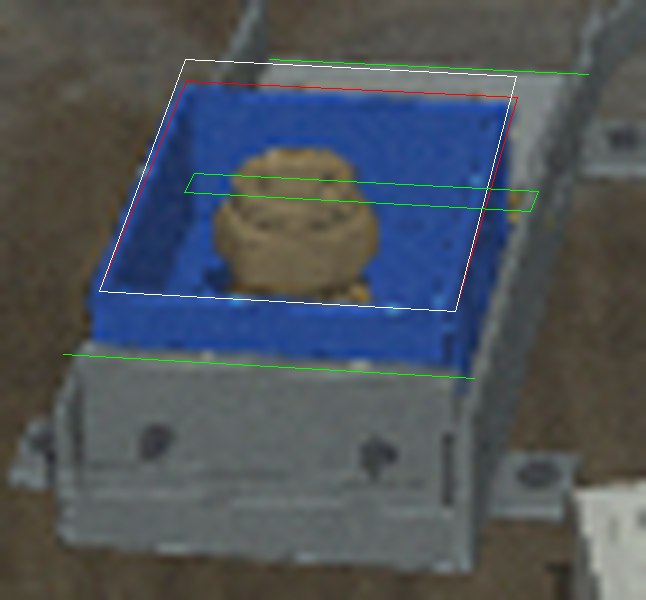

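```bash
python3 -c "
from h import *
a=ctrl.camera('scene').astype(int); b=cv2.cvtColor(cv2.imread('pics/scene0.png'),cv2.COLOR_BGR2RGB).astype(int)
for n,(u,v) in dict(reducer=(202,283),tape=(173,322),carton=(333,142),red1=(224,335),red2=(264,326)).items(): print(n,np.abs(a-b)[v-18:v+18,u-20:u+20].mean().round(1))
s=ctrl.state();print(s['clock'],s['force'],ctrl.job_done())"
```

```text
reducer 2.7
tape 3.0
carton 39.8
red1 6.9
red2 22.3
the job is handed in; nothing more can be done
24.55 [-0.9123125   0.23438211 -0.40883985] None
```

```bash
python3 -c "
import cv2,numpy as np
a=cv2.imread('pics/scene0.png');b=cv2.imread('pics/scene23.png')
f=lambda i:np.vstack([cv2.resize(i[270:360,180:300],(390,292)),cv2.resize(i[110:200,280:400],(390,292))])
cv2.imwrite('pics/cmp.png',np.hstack([f(a),f(b)]))"
```

```text
(no output)
```

View pics/cmp.png

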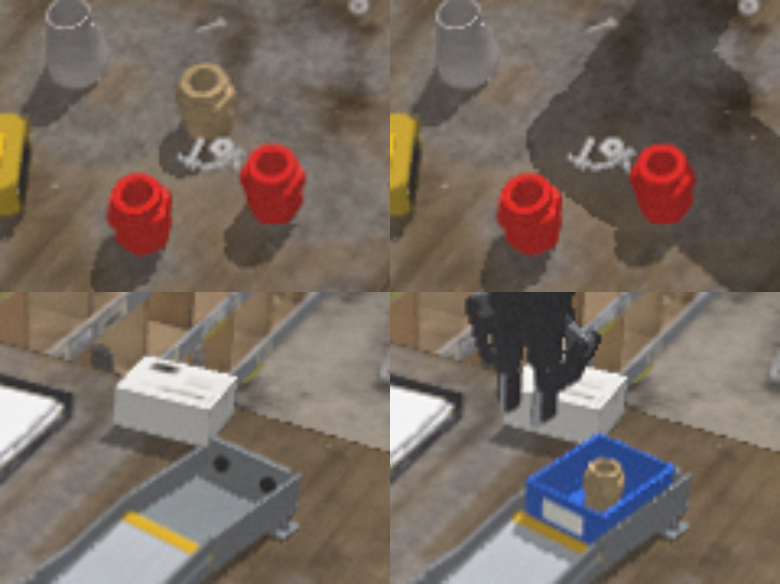

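The brass union is standing in the crate, and the crate is on the seat behind the yellow lip. I handed the job in at 24.55 s; no verdict came back.

- **Placing:** I gripped the union by its flats, set it down near the middle of the crate and let go while the crate was still below the ramp.
- **Pushing:** I pushed the crate up the ramp and over the lip with the two fingers on its rear wall. It stopped at the back stop where I expected it.
- **Pressing:** I held it there in stages at about 8.4, 9.4 and 11 N, each for roughly 0.6 s or more. Taking off the 2 to 3 N of drag leaves about 6 to 8.5 N on the stop. That is inferred from the wrist force, since I had no direct reading of the stop force.
- **Crate on the seat:** After backing off, the scene and side views both fit the crate lying flat with its rear edge dropped. The overlay differed by a few pixels, within the calibration error. The force dipped just before the stop, so the rear edge may have dropped there rather than when I backed off.
- **Other things:** The reducer, tape measure, carton and red look-alikes look unmoved. A pixel comparison flagged the carton and one red look-alike. The pictures show only the gripper in front of the carton and the arm's shadow over the look-alike. The gripper ended about 0.2 m up, touching nothing.

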